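Zero the height dial, then jack up and hold the proofing press bed

TASK

Turn the bezel knob of the blue dial until its red zero mark lies under the blue needle, then set the red jack flat on the table with its saddle centred under the yellow lift point (black cross) of the press bed. Pump the handle once to seat it, fully down and all the way back up, then push it fully down again and finish while holding it there, so that the jack alone carries the raised bed and the dial stays zeroed; leave the other things on the table where they are.

Things in the scene. Friction and masses are not known exactly. Their poses are not given: they have to be found in the camera images.
- gauge: Dial readout of the bed's height: a fixed blue box 110 x 110 x 30 mm; origin at the centre of its underside. The blue needle rests pointing along this body's +x axis while the bed is down (and swings clockwise as the bed rises). It may stand left or right of the robot's middle; the jack starts on the other side.
- bezel (a joint): Turn of the dial's bezel knob about the vertical, rad, growing counter-clockwise seen from above: the angle of its red zero mark from the resting needle. 0 = zeroed. It starts 0.45 to 1.4 off, so it must be turned clockwise by as much; range -1.6 to 1.6. Light friction (0.05 N m), it stays where left.
- bezel_grip (a point): Grip point on the bezel's axis, 67 mm above the table, in a black upright knob bar 46 mm long, 14 mm thick, top at 82 mm. Below it a hub of 40 mm diameter up to 48 mm, on a white scale disc of 92 mm diameter, top at 36 mm; the thin needle lies just above the disc. This point turns with the knob: its x axis runs along the bar towards the red zero mark.
- jack: Loose red lever jack, about 0.76 kg; origin on its underside below the middle of its grip block, x axis towards the saddle, handle to -x. Base plate x -165 to +120 mm, 70 mm wide, 10 mm thick. Grip block 50 mm along x, 40 mm along y, top at 78 mm: grip it from above across y and carry the jack by it. A low web (to 38 mm) joins it to the saddle's column.
- saddle_top (a point): Centre of the top face of the jack's saddle, a steel disc of 36 mm diameter, 95 mm ahead (+x) of the jack's origin; 65 mm above the jack's underside while the handle is up. It rises by 66 mm per rad of handle, 33 mm in all.
- handle (a joint): Angle by which the jack's handle is pushed down, rad: 0 = fully up (resting, a spring returns it), 0.5 = fully down at its stop. Pivot at x = -33 mm, z = 62 mm in the jack's frame; the arm runs to -x, 0.35 rad above level at 0, 0.15 rad below at 0.5. Damped; pushing it down under load takes 8 to 18 N at the pad; let go, it comes back up.
- handle_pad (a point): Centre of the top face of the black pad at the end of the handle, 120 mm from the pivot; the pad is 34 mm along the arm, 60 mm across, 16 mm thick. About 111 mm above the table when up, 52 mm when down. Push down on it from above with the closed fingers, or pinch it.
- lift_point (a point): Marked lift point: on the underside of the bed's middle front lug, 80 mm above the table when down, right below the black cross in a yellow square on its top. The lug is 60 mm wide, 10 mm thick and reaches 30 mm in front of this point. +x points into the press: bring the jack in from the front, its +x along this. Not the plain lugs beside it. The full stroke raises it about 18 mm; load about 12 N.
- press: Fixed tabletop proofing press; origin on the table right below the lift point, x axis into the press. Grey side rails (60 mm high) begin 70 mm behind the origin, 350 mm apart centre to centre; steel bed 300 mm wide with its top at 90 mm begins 35 mm behind the origin; a black roller crosses 250 mm behind it, up to 190 mm high. The bed is hinged 350 mm behind the lift point.
- cutter_a: Bystander: orange craft knife lying, 125 x 16 x 12 mm.
- cutter_b: Bystander: orange craft knife lying, 125 x 16 x 12 mm.
- glue_stick: Bystander: upright glue stick, 29 mm diameter, 93 mm high.
- tape_roll: Bystander: lying tape roll, 90 mm diameter, 25 mm high.
- white_bottle: Bystander: white bottle, 48 mm diameter, 130 mm high.
- ink_tin: Bystander: ink tin, 70 mm diameter, 60 mm high.

How it is judged:
By the outcome, as a careful person would: the job done as asked, in the order asked, and still so for the second after the job is handed in, while the arm keeps its last pose, push and grip.
It also fails if it takes over 72 s, if anything falls off the work surface, if the arm or the gripper's body presses on something with over 40 N, if the wrist force passes 120 N, or if a joint passes its speed limit or range.

ROBOT

A 6-joint arm with a two-finger parallel gripper is mounted at the origin on the work surface. World frame = base frame: x ahead of the robot, y to its left, z up, the work surface at z = 0. Lengths are in mm, angles in rad, forces in N, time in s.
With the tool pointing down it reaches from about 400 to 925 mm from the base axis. Payload 12.5 kg.
Tool frame: the origin (TCP) lies on the centre line of the jaws, within the pads' length; the fingertips stand 25 mm ahead of it and the grasp point (between the pads) lies 6 mm ahead of it (env.tip_extent is the distance from the TCP to the fingertips, in mm); x points along the fingers, z is the direction in which the jaws open and shut, and the axes are right-handed (so a half turn about x gives the same grasp; the last joint's range is limited). The gripper opens to 95 mm and grips with 3 to 60 N. Pads are 20 mm wide; open, the fingers measure 119 mm over their backs; the gripper's body (75 mm by 180 mm) begins 59 mm behind the grasp point.
Start: joints at [-1.28, 0.491, 1.559, -0, 1.092, -0.106], TCP at [241.566, -576.446, 239.661] pointing down, gripper open.
Joint ranges: [-3.1, 3.1], [-0.84, 2.19], [0.05, 2.79], [-1.13, 4.28], [0.06, 2.93], [-2.69, 2.69]. Speed limits (rad/s): [2.22, 2.22, 2.79, 3.14, 3.14, 3.14].

INTERFACE

Orientations are given as [roll, pitch, yaw] about the fixed x, y, z axes, in that order (R = Rz(yaw) Ry(pitch) Rx(roll)).
In Python, from cell import env gives the robot as it stands.
- The arm moves only by the tool step_arm, never from a script. Its argument "rows" is a list of rows, each a list of 6 numbers: the shift along the tool's x, y, z in mm, then the turn, a rotation vector about the tool's x, y, z in rad. In form: [[x, y, z, wx, wy, wz], ...]. A call has 1 to 8 rows; each row shifts and turns the pose as measured when the row begins, along the tool's axes as they then stand; what a row does not reach is not made up. A row lasts 1/8 s, in which the tool goes at most 62.5 mm and 10.7 degrees, less where a joint would pass 70% of its speed; a pose out of reach is approached as far as the arm can. A call is refused whole if a number of a shift passes 62.5 or a number of a turn 0.188, either way. A call with a gripper value outside its range is refused whole. "grip" is the finger opening in mm, from 0 to 95.1, set as the call begins (left out, the last holds). The fingers move at their own pace and stop on an object; the grip force is fixed at half the most. Time passes only in rows, so rows that do not move let the fingers close. It gives the time, the measured TCP pose, the force and the opening at its end, in the units of the state.
- env.state(): the state, without advancing time (a new reading comes with each control period).
- env.read_camera(name): name is "scene" or "top"; returns the picture (420x560x3 uint8, red, green, blue); there is no depth.
- env.get_calibration(name): a dict with "fx", "fy", "cx", "cy" (pixels), "pose" (4x4, takes a point from camera to world coordinates). Camera axes: x right, y down, z forward; pixel columns grow to the right and rows downward; lengths in mm; the calibration is good to about 2 mm. A picture is of the moment at which its call begins. get_calibration takes no time and is no camera call.
- env.job_done(): hands the job in, once; it reports no verdict.
The state is a dict: "t": time; "joints": joint angles; "qvel": joint speeds; "tau": joint torques, N m; "eef_pos": TCP position; "tcp_rot": TCP orientation; "ft_force": force on the tool from outside, world axes, zero at the start; "moment": the same for the moment, N m; "opening": opening from 0.0 (shut) to 1.0 (fully open).
Only numpy, scipy, OpenCV 4.12 (cv2) and the standard library are available. Lean on these libraries where they do the work, as an engineer would, in place of code of your own. Each camera call takes 0.05 s, during which the arm holds its last target.

## Working session

There is one attempt and no reset: what is moved stays moved. The work goes in short steps, Python scripts to look and compute and a tool call to move; the robot and the scene stay as the last step left them, time stands still between calls to the robot, and variables do not carry over. Pictures are saved under pics/ and viewed, and the job is handed in when it is done.

Besides the shell and the picture viewer there is one more tool, called after ">>>" by a JSON object that holds its "api" and its "payload". step_arm: Moves the arm, as the interface text tells. Its arguments: {"type":"object","properties":{"rows":{"type":"array","items":{"type":"array","items":{"type":"number"}}},"grip":{"type":"number"}},"required":["rows"]}

```bash
ls; mkdir -p pics; python3 - <<'E'
from cell import env
import cv2,numpy as np
np.set_printoptions(precision=4,suppress=True)
print(env.state(), env.tip_extent)
for n in("scene","top"):
    cv2.imwrite(f"pics/{n}0.png",env.read_camera(n)[:,:,::-1]); print(n,env.get_calibration(n))
E
```

```text
pics
{'t': 0.0, 'joints': array([-1.2796,  0.4915,  1.5595, -0.    ,  1.0917, -0.1056]), 'qvel': array([ 0.0007, -0.0017, -0.0009, -0.0025,  0.0011,  0.0014]), 'tau': array([  0.0012, -61.2643, -25.818 ,   0.0694,   0.0482,  -0.0001]), 'eef_pos': array([ 241.493 , -576.2234,  239.0697]), 'tcp_rot': array([3.0557, 1.5697, 1.8817]), 'ft_force': array([-0.6671,  0.2981,  0.1267]), 'moment': array([0.0287, 0.0198, 0.0171]), 'opening': 0.9997003358647515} 25.0
scene {'fx': 404.07475899917756, 'fy': 404.07475899917756, 'cx': 281.88809137175144, 'cy': 209.40408797910666, 'pose': array([[  -0.7881,    0.404 ,   -0.4645, 1014.954 ],
       [   0.6156,    0.5204,   -0.5918,  639.6782],
       [   0.0026,   -0.7523,   -0.6588,  826.5022],
       [   0.    ,    0.    ,    0.    ,    1.    ]])}
top {'fx': 468.7854542282922, 'fy': 468.7854542282922, 'cx': 280.4709370717418, 'cy': 206.40219623798055, 'pose': array([[   0.0192,   -0.9848,    0.1726,  304.5326],
       [  -0.9997,   -0.016 ,    0.0196,  -10.2767],
       [  -0.0165,   -0.1729,   -0.9848, 1400.5944],
       [   0.    ,    0.    ,    0.    ,    1.    ]])}
```

View pics/scene0.png

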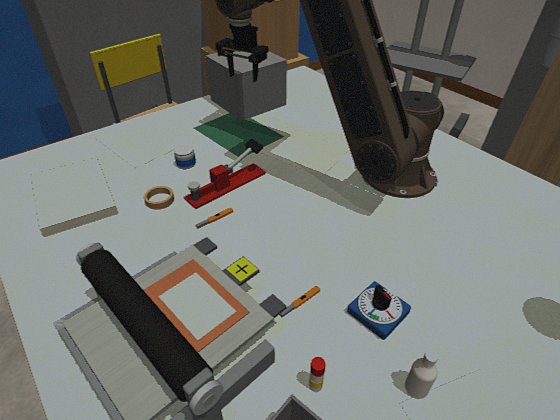

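View pics/top0.png

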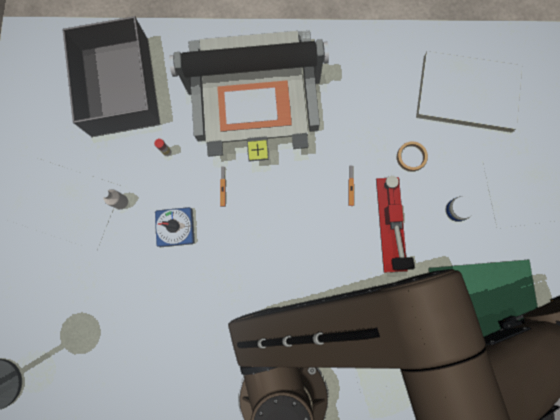

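The scene view shows the whole layout. In the top view the gauge is near (174,227), the jack runs (391,182)–(403,264) and the yellow lug is at (258,150). I'll enlarge these next.

```bash
cat > h.py <<'E'
import numpy as np,cv2
from cell import env
from scipy.spatial.transform import Rotation as R
np.set_printoptions(precision=3,suppress=True)
def ray(cam,u,v,z):
    c=env.get_calibration(cam);P=c['pose']
    d=P[:3,:3]@np.array([(u-c['cx'])/c['fx'],(v-c['cy'])/c['fy'],1]);o=P[:3,3]
    return (o+d*(z-o[2])/d[2])
def proj(cam,p):
    c=env.get_calibration(cam);P=c['pose'];q=P[:3,:3].T@(np.asarray(p)-P[:3,3])
    return np.array([c['fx']*q[0]/q[2]+c['cx'],c['fy']*q[1]/q[2]+c['cy']])
def crop(im,x0,y0,w,h,s,name):
    cv2.imwrite(name,cv2.resize(im[y0:y0+h,x0:x0+w],None,fx=s,fy=s,interpolation=cv2.INTER_CUBIC))
E
python3 - <<'E'
from h import *
t=cv2.imread('pics/top0.png');s=cv2.imread('pics/scene0.png')
a=[cv2.resize(t[y:y+h,x:x+w],(390,290),interpolation=cv2.INTER_CUBIC) for x,y,w,h in((144,205,60,45),(218,130,80,60),(340,170,134,100))]
a.append(cv2.resize(s[275:345,335:429],(390,290),interpolation=cv2.INTER_CUBIC))
cv2.imwrite('pics/c0.png',np.vstack([np.hstack(a[:2]),np.hstack(a[2:])]))
E
```

```text
(no output)
```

View pics/c0.png

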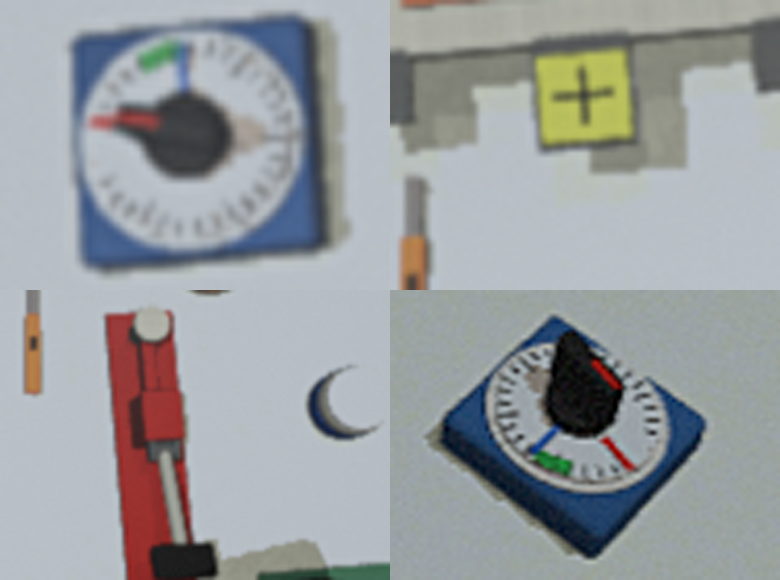

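```bash
python3 - <<'E'
from h import *
def T(x,y,ox,oy,w,h,z): return ray('top',ox+(x+.5)*w/390-.5,oy+(y+.5)*h/290-.5,z)
G=lambda x,y,z:T(x,y,144,205,60,45,z)
cs=[G(*p,30) for p in((73,40),(308,17),(325,245),(85,267))]
for c in cs: print('gauge corner',c)
print('sides',[np.linalg.norm(cs[i]-cs[(i+1)%4]) for i in range(4)],'ctr',np.mean(cs,0))
ctr=np.mean(cs,0)
n=G(184,50,38)-ctr; print('needle ang',np.arctan2(n[1],n[0]))
e=(cs[0]-cs[3]+cs[1]-cs[2]);print('x axis ang',np.arctan2(e[1],e[0]))
m=G(96,122,36)-ctr;print('mark top',np.arctan2(m[1],m[0]),np.hypot(*m[:2]))
def S(x,y,z): return ray('scene',335+(390-390+x-390+.5)*94/390-.5,275+(y-290+.5)*70/290-.5,z)
cc=[S(*p,30) for p in((555,318),(703,427),(590,538),(445,415))]
print('scene ctr',np.mean(cc,0),[np.linalg.norm(cc[i]-cc[(i+1)%4]) for i in range(4)])
c2=np.mean(cc,0)
for p in((635,468),(605,440)):
    m=S(*p,36)-c2;print('mark scene',np.arctan2(m[1],m[0]),np.hypot(*m[:2]))
for p in((540,452),(556,430)):
    m=S(*p,38)-c2;print('needle scene',np.arctan2(m[1],m[0]),np.hypot(*m[:2]))
L=lambda x,y,z:T(x-390,y,218,130,80,60,z)
q=[L(*p,90) for p in((535,55),(630,47),(635,143),(542,150))]
print('lug',q,np.mean(q,0),'cross',L(584,96,90)); 
e=q[0]-q[3]+q[1]-q[2];print('lug ang',np.arctan2(e[1],e[0]))
e1=L(390,55,90);e2=L(755,28,90);print('bed edge normal',np.arctan2(*(e1-e2)[[1,0]])-np.pi/2)
J=lambda x,y,z:T(x,y-290,340,170,134,100,z)
print('saddle',J(153,322,65)); b=[J(*p,78) for p in((143,391),(184,388),(187,437),(145,440))]
print('block',np.mean(b,0),[np.linalg.norm(b[i]-b[(i+1)%4]) for i in range(4)])
print('base corners',J(106,315,10),J(172,311,10)); print('base left low',J(126,575,10)); print('pad',J(184,560,111))
E
```

```text
gauge corner [525.369 390.897  30.   ]
gauge corner [537.908 283.472  30.   ]
gauge corner [432.602 270.244  30.   ]
gauge corner [420.649 378.552  30.   ]
sides [np.float64(108.15483690596861), np.float64(106.13286556184123), np.float64(108.96478092963788), np.float64(105.44523998330592)] ctr [479.132 330.791  30.   ]
needle ang 0.16249146177380672
x axis ang 0.12116445020742247
mark top 1.4083850419121215 45.968571607814205
scene ctr [486.57  336.051  30.   ] [np.float64(104.72188777594697), np.float64(104.54049441153404), np.float64(103.59211088505961), np.float64(102.13856737677939)]
mark scene 1.5683378616669188 44.07369111029878
mark scene 1.6099957523818136 21.842355296090602
needle scene 0.1628628149966465 35.29475450758588
needle scene 0.07720992021200816 17.064066393553013
lug [array([726.112, 116.039,  90.   ]), array([731.916,  59.349,  90.   ]), array([672.164,  54.933,  90.   ]), array([667.035, 110.023,  90.   ])] [699.306  85.086  90.   ] cross [700.894  86.016  90.   ]
lug ang 0.08755531948662752
bed edge normal 0.09131523284443999
saddle [ 619.75  -307.419   65.   ]
block [ 524.315 -313.944   78.   ] [np.float64(40.29814251060141), np.float64(48.737898048205324), np.float64(41.01320962076038), np.float64(48.717758692740865)]
base corners [ 639.493 -271.026   10.   ] [ 644.832 -339.633   10.   ]
base left low [ 369.814 -286.806   10.   ]
pad [ 380.061 -321.067  111.   ]
```

```bash
cat >> h.py <<'E'
def box(c,yaw,x0,x1,y0,y1,z0,z1):
    r=np.array([[np.cos(yaw),-np.sin(yaw)],[np.sin(yaw),np.cos(yaw)]])
    out=[]
    for z in(z0,z1):
        out.append([np.r_[np.array(c)+r@np.array(p),z] for p in((x0,y0),(x1,y0),(x1,y1),(x0,y1))])
    return out
def draw(cam,im,polys,x0,y0,w,h,s):
    o=cv2.resize(im[y0:y0+h,x0:x0+w],None,fx=s,fy=s,interpolation=cv2.INTER_CUBIC)
    for col,p in polys:
        pts=np.array([(proj(cam,q)-[x0,y0]+.5)*s-.5 for q in p]).round().astype(int)
        cv2.polylines(o,[pts],True,col,1)
    return o
E
cat > ov.py <<'E'
from h import *
def go(t,s,name,g,ga,j,ja,l,la):
    g_=[((0,255,255),p) for p in box(g,ga,-55,55,-55,55,0,30)]
    j_=[((0,255,255),p) for p in box(j,ja,-165,120,-35,35,0,10)]+[((255,255,0),box(j,ja,-25,25,-20,20,0,78)[1])]
    a=np.linspace(0,6.28,30)[:-1]
    sc=np.array(j)+95*np.array([np.cos(ja),np.sin(ja)])
    j_.append(((0,255,0),[np.r_[sc+18*np.array([np.cos(x),np.sin(x)]),65] for x in a]))
    l_=[((255,0,255),p) for p in box(l,la,-30,30,-30,30,80,90)]
    g_.append(((0,0,255),[np.r_[np.array(g)+46*np.array([np.cos(x),np.sin(x)]),36] for x in a]))
    A=[]
    for cam,im in(('top',t),('scene',s)):
        row=[]
        for P,q in((g_,g),(j_,j),(l_,l)):
            u=proj(cam,np.r_[q,30]); w=(52,76) if P is not j_ else (90,124)
            x0=int(u[0]-w[0]/2);y0=int(u[1]-w[1]/2);x0=max(x0,0);y0=max(y0,0)
            im2=im[y0:y0+w[1],x0:x0+w[0]]
            sc_=260/w[0]
            o=draw(cam,im,P,x0,y0,w[0],w[1],sc_)
            o=cv2.resize(o,(260,300)) if False else o[:300,:260]
            o=cv2.copyMakeBorder(o,0,300-o.shape[0],0,260-o.shape[1],cv2.BORDER_CONSTANT); row.append(o)
        A.append(np.hstack(row))
    cv2.imwrite(name,np.vstack(A))
E
python3 - <<'E'
from ov import *
# colour segmentation refinement of gauge & jack: silhouettes IoU
from scipy.optimize import minimize
t=cv2.imread('pics/top0.png');s=cv2.imread('pics/scene0.png')
def hsvm(im,lo,hi): return cv2.inRange(cv2.cvtColor(im,cv2.COLOR_BGR2HSV),lo,hi)
S=4
def sil(cam,polys):
    m=np.zeros((420*S,560*S),np.uint8)
    for P in polys:
        pts=np.array([(proj(cam,q)+.5)*S-.5 for f in P for q in f],np.float32)
        cv2.fillConvexPoly(m,cv2.convexHull(pts).round().astype(int),255)
    return m
g0=np.array([482,333.]);
masks={}
for cam,im in(('top',t),('scene',s)):
    m=hsvm(im,(95,90,40),(125,255,255)); u=proj(cam,np.r_[g0,20]).astype(int)
    k=np.zeros_like(m);k[u[1]-45:u[1]+45,u[0]-45:u[0]+45]=m[u[1]-45:u[1]+45,u[0]-45:u[0]+45]
    n,lab,st,_=cv2.connectedComponentsWithStats(k);i=1+st[1:,4].argmax()
    c,_=cv2.findContours((lab==i).astype(np.uint8),cv2.RETR_EXTERNAL,cv2.CHAIN_APPROX_NONE)
    k=cv2.fillPoly(np.zeros_like(m),[cv2.convexHull(np.vstack(c))],255)
    masks[cam]=cv2.resize(k,None,fx=S,fy=S,interpolation=cv2.INTER_NEAREST)
def cost(p,cams=('top','scene')):
    e=0
    for cam in cams:
        e+=np.count_nonzero(sil(cam,[box(p[:2],p[2]/100,-55,55,-55,55,0,30)])^masks[cam])/S/S
    return e
for cams in(('top',),('scene',),('top','scene')):
    r=minimize(cost,[482,333,10],args=(cams,),method='Nelder-Mead',options=dict(initial_simplex=[[482,333,10],[490,333,10],[482,341,10],[482,333,16]]))
    print('gauge',cams,r.x,r.fun)
g=r.x
go(t,s,'pics/ov0.png',g[:2],g[2]/100,[525,-313],0.07,[700,85.5],0.09)
E
```

```text
gauge ('top',) [481.519 332.099  12.769] 1335.5
gauge ('scene',) [479.972 333.579  14.681] 491.75Traceback (most recent call last):
  File "<stdin>", line 28, in <module>
    res = _minimize_neldermead(fun, x0, args, callback, bounds=bounds,
                               **options)
    fxcc = func(xcc)
    fx = function(np.copy(x), *(wrapper_args + args))
  File "<stdin>", line 25, in cost
  File "<stdin>", line 10, in sil
  File "h.py", line 10, in proj
    c=env.get_calibration(cam);P=c['pose'];q=P[:3,:3].T@(np.asarray(p)-P[:3,3])
ValueError: time passes only in moves, steps and waits
```

```bash
python3 - <<'E'
from cell import env
import pickle
pickle.dump({n:env.get_calibration(n) for n in('top','scene')},open('cal.pkl','wb'))
E
sed -i 's/env.get_calibration(cam)/CAL[cam]/' h.py; sed -i '1i import pickle\nCAL=pickle.load(open("cal.pkl","rb"))' h.py
python3 - <<'E'
from ov import *
t=cv2.imread('pics/top0.png');s=cv2.imread('pics/scene0.png')
go(t,s,'pics/ov0.png',np.array([480.7,333.]),.135,[525,-313],0.07,[700,85.5],0.09)
E
```

```text
(no output)
```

View pics/ov0.png

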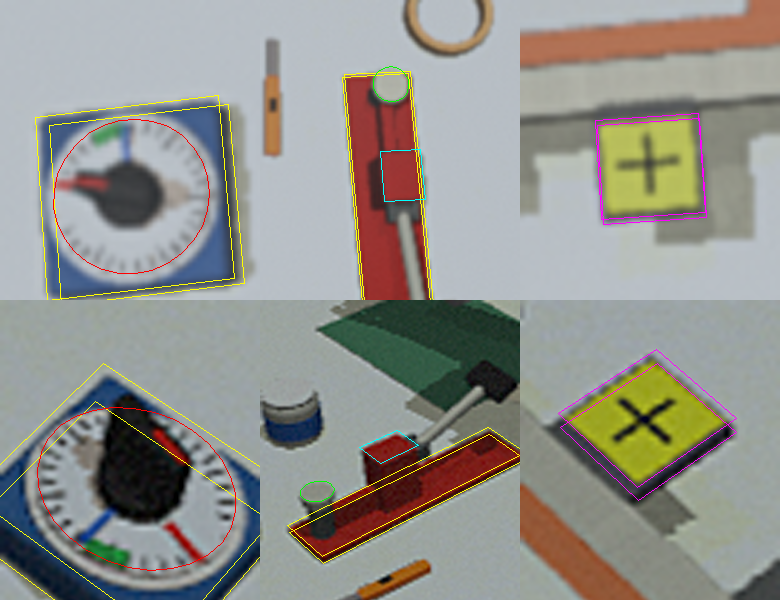

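```bash
python3 - <<'E'
from h import *
t=cv2.imread('pics/top0.png');s=cv2.imread('pics/scene0.png')
o=[]
for cam,im,b in(('top',t,(150,200,50,54)),('scene',s,(340,275,76,70))):
    x,y,w,h=b; c=cv2.resize(im[y:y+h,x:x+w],None,fx=390/w,fy=390/w,interpolation=cv2.INTER_CUBIC)
    hs=cv2.cvtColor(im,cv2.COLOR_BGR2HSV)
    m=np.zeros(im.shape[:2],np.uint8); m[y:y+h,x:x+w]=cv2.inRange(hs,(98,110,20),(125,255,255))[y:y+h,x:x+w]
    # blue hull -> corners; white inside hull
    n,lab,st,_=cv2.connectedComponentsWithStats(m);i=1+st[1:,4].argmax()
    pts=np.vstack(cv2.findContours((lab==i).astype(np.uint8),0,1)[0]); hull=cv2.convexHull(pts)
    hm=cv2.fillPoly(np.zeros_like(m),[hull],255); hm=cv2.erode(hm,np.ones((3,3)))
    d=hm&~m; n,lab,st,_=cv2.connectedComponentsWithStats(d);i=1+st[1:,4].argmax()
    dm=(lab==i).astype(np.uint8); dp=np.vstack(cv2.findContours(dm,0,1)[0]); dh=cv2.convexHull(dp)
    # area-based moments of hull
    M=cv2.moments(dh);cx,cy=M['m10']/M['m00'],M['m01']/M['m00']
    W=np.array([ray(cam,*p[0],34) for p in dh])
    (cc,r)=cv2.minEnclosingCircle(W[:,:2].astype(np.float32))
    el=cv2.fitEllipse(dh)
    print(cam,'centroid',ray(cam,cx,cy,36)[:2],'ell',ray(cam,*el[0],36)[:2],el[1],'circ',cc,r,'hub',0)
    sc=390/w
    cv2.polylines(c,[((dh-[x,y]+.5)*sc).astype(int)],True,(0,255,255),1);cv2.polylines(c,[((hull-[x,y]+.5)*sc).astype(int)],True,(255,0,255),1)
    o.append(c[:400] if c.shape[0]>=400 else cv2.copyMakeBorder(c,0,400-c.shape[0],0,0,0))
cv2.imwrite('pics/g0.png',np.hstack(o))
E
```

```text
Traceback (most recent call last):
cv2.error: OpenCV(4.12.0) /io/opencv/modules/imgproc/src/shapedescr.cpp:361: error: (-201:Incorrect size of input array) There should be at least 5 points to fit the ellipse in function 'fitEllipseNoDirect'
```

```bash
python3 - <<'E'
from h import *
t=cv2.imread('pics/top0.png');s=cv2.imread('pics/scene0.png')
o=[]
for im,b in((t,(150,202,50,50)),(s,(342,273,72,72))):
    x,y,w,h=b; c=cv2.resize(im[y:y+h,x:x+w],(400,400),interpolation=cv2.INTER_CUBIC)
    st=5 if w==50 else 10
    for k in range(0,w,1):
        p=int((k+.5)*400/w)
        if (x+k)%st==0: cv2.line(c,(p,0),(p,8),(0,0,0),1);cv2.putText(c,str(x+k),(p-8,20),0,.35,(0,0,0))
        if (y+k)%st==0: cv2.line(c,(0,p),(8,p),(0,0,0),1);cv2.putText(c,str(y+k),(10,p+3),0,.35,(0,0,0))
    o.append(c)
cv2.imwrite('pics/g0.png',np.hstack(o))
E
```

```text
(no output)
```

View pics/g0.png

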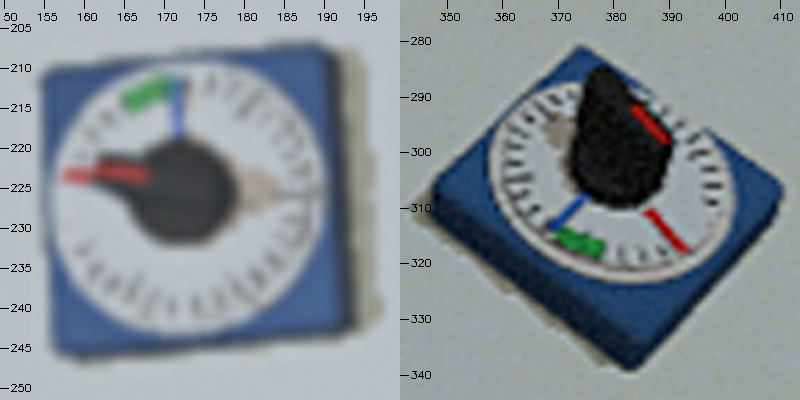

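```bash
python3 - <<'E'
from h import *
from scipy.optimize import least_squares
T=lambda x,y:(150+x/8-.5,202+y/8-.5); S=lambda x,y:(342+(x-400)/5.5556-.5,273+y/5.5556-.5)
print('c top',ray('top',*T(188.5,200),36),'c scene',ray('scene',*S(612.5,182),36))
print('diam top',ray('top',*T(50,200),36)-ray('top',*T(327,200),36),ray('top',*T(188,62),36)-ray('top',*T(188,338),36))
tc=[T(42,70),T(325,42),T(352,328),T(58,358)]
sc=[S(581,46),S(783,190),S(632,350),S(432,187)]  # rim top corners: far(-?), etc
# identify by projection
def f(p,L,zz):
    b=box(p[:2],p[2],-L/2,L/2,-L/2,L/2,0,zz)[1]
    return b
for cam,cc in(('top',tc),('scene',sc)):
    for L in (110,106):
        def res(p):
            pr=np.array([proj(cam,q) for q in f(p,L,30)])
            return np.concatenate([pr[np.argmin(np.hypot(*(pr-c).T))]-c for c in cc])
        r=least_squares(res,[481,332,.12]);print(cam,L,r.x,np.round(r.fun,1))
c=np.array([481,332.])
for p in(T(66,176),T(100,173)): m=ray('top',*p,36)[:2]-c;print('mark',np.arctan2(m[1],m[0]),np.hypot(*m))
for p in(S(648,210),S(687,250)): m=ray('scene',*p,36)[:2]-c;print('mark s',np.arctan2(m[1],m[0]),np.hypot(*m))
for p in(T(177,82),T(178,136)): m=ray('top',*p,37)[:2]-c;print('needle',np.arctan2(m[1],m[0]),np.hypot(*m))
for p in(S(553,226),S(583,198)): m=ray('scene',*p,37)[:2]-c;print('needle s',np.arctan2(m[1],m[0]),np.hypot(*m))
E
```

```text
c top [478.422 332.053  36.   ] c scene [486.255 337.992  36.   ]
diam top [ -1.74  102.361   0.   ] [102.302   6.038   0.   ]
top 110 [479.811 331.479   0.125] [-0.6 -0.2  0.8 -0.6  0.1  0.3 -0.4  0.5]
top 106 [479.744 331.471   0.125] [ 0.1  0.4  0.2  0.1 -0.6 -0.3  0.3 -0.2]
scene 110 [486.737 336.015   0.098] [-0.4 -0.6  1.4  0.4  0.8  0.4 -1.9 -0.5]
scene 106 [487.056 336.36    0.098] [-0.2  0.4  0.2  0.5  0.6 -0.5 -0.7 -0.4]
mark 1.4502912090303361 46.25816906849724
mark 1.367422033732526 34.10578418155784
mark s 1.4026356905516322 24.836105698766715
mark s 1.43574774656277 47.69097699754848
needle 0.16051658521542186 41.70569257399368
needle 0.2379517596526762 21.61288480992805
needle s 0.14119101335264092 42.24278207327333
needle s 0.19090792731198286 22.11979156363793
```

```bash
cat >> h.py <<'E'
def target_R(jaw):  # tool x down, z at angle jaw in plan
    x=np.array([0,0,-1.]);z=np.array([np.cos(jaw),np.sin(jaw),0]);return R.from_matrix(np.c_[x,np.cross(z,x),z])
def cur():
    s=env.state();return s,np.array(s['eef_pos']),R.from_euler('xyz',s['tcp_rot'])
def delta(pos,jaw):
    s,p,r=cur();A=r.as_matrix()
    jc=np.arctan2(A[1,2],A[0,2])
    best=min((jaw+k*np.pi for k in(-2,-1,0,1,2)),key=lambda j:abs(j-jc))
    d=A.T@(np.array(pos)-p);w=(r.inv()*target_R(best)).as_rotvec()
    print('t',s['t'],'pos',p,'jaw',jc,'q',s['joints'],'F',s['ft_force'],'open',s['opening']*95.1)
    print('tool shift',d.round(1),'turn',w.round(3),'(other way turn x',(w[0]-np.sign(w[0])*np.pi).round(3),')')
    return d,w
E
python3 - <<'E'
from h import *
delta([482,333,200],1.41-np.pi/2)
s,p,r=cur();print(r.as_matrix())
E
```

```text
t 0.1 pos [ 241.482 -576.239  239.105] jaw -1.174007064627838 q [-1.28   0.492  1.559 -0.     1.092 -0.106] F [-0.846  0.536  0.032] open 95.29895334795762
tool shift [  39.9  573.2 -745.6] turn [-1.013 -0.001 -0.001] (other way turn x 2.128 )
[[-0.     0.922  0.386]
 [ 0.001  0.386 -0.922]
 [-1.     0.    -0.001]]
```

>>> {"api": "step_arm", "payload": {"rows": [[0,42,-34,0,0,0],[0,42,-34,0,0,0],[0,42,-34,0,0,0],[0,42,-34,0,0,0],[0,42,-34,0,0,0],[0,42,-34,0,0,0],[0,42,-34,0,0,0],[0,42,-34,0,0,0]], "grip": 60}}

```text
t: 1.1
eef_pos: [450.3, -186.6, 237.4]
tcp_rot: [-3.091, 1.567, 2.011]
ft_force: [0.6, -1.0, 0.7]
opening: 0.633
```

>>> {"api": "step_arm", "payload": {"rows": [[0,28,-54,0,0,0],[0,28,-54,0,0,0],[0,28,-54,0,0,0],[0,28,-54,0,0,0],[0,28,-54,-0.1,0,0],[0,22,-56,-0.17,0,0],[0,12,-58,-0.17,0,0],[0,2,-60,-0.17,0,0]]}}

```text
t: 2.1
eef_pos: [399.9, 285.4, 237.5]
tcp_rot: [2.599, 1.567, 2.045]
ft_force: [-0.1, 1.3, 0.3]
opening: 0.634
```

```bash
python3 - <<'E'
from h import *
delta([482,333,130],1.41-np.pi/2)
E
```

```text
t 2.1 pos [399.942 285.408 237.508] jaw -0.5532433808754181 q [0.483 0.304 1.881 0.005 0.956 1.034] F [-0.134  1.292  0.321] open 60.339128886704344
tool shift [107.5  83.4  45.2] turn [-0.392 -0.003 -0.003] (other way turn x 2.749 )
```

>>> {"api": "step_arm", "payload": {"rows": [[20,42,22,0,0,0],[20,42,22,-0.1,0,0],[20,0,0,-0.15,0,0],[20,0,0,-0.14,0,0],[0,0,0,0,0,0]], "grip": 50}}

```text
t: 2.72
eef_pos: [479.3, 339.7, 154.6]
tcp_rot: [2.545, 1.566, 2.403]
ft_force: [-0.4, -0.7, 0.9]
opening: 0.527
```

```bash
python3 - <<'E'
from h import *
delta([482,333,92],1.41-np.pi/2)
for n in("scene","top"): cv2.imwrite(f"pics/{n}1.png",env.read_camera(n)[:,:,::-1])
t=cv2.imread('pics/top1.png');s=cv2.imread('pics/scene1.png')
o=[]
for im,b in((t,(125,175,100,100)),(s,(332,230,100,100))):
    x,y,w,h=b; c=cv2.resize(im[y:y+h,x:x+w],(400,400),interpolation=cv2.INTER_CUBIC)
    o.append(c)
cv2.imwrite('pics/g1.png',np.hstack(o))
p=cur()[1]
for cam in('top','scene'): print(cam,proj(cam,p-[0,0,25]))
E
```

```text
t 2.725 pos [479.344 339.75  154.634] jaw -0.14253272312143714 q [0.502 0.536 1.742 0.006 0.865 0.641] F [-0.389 -0.713  0.915] open 50.15411406822596
tool shift [62.6 -6.5  3.8] turn [ 0.018 -0.004 -0.002] (other way turn x -3.123 )
top [161.787 221.341]
scene [389.466 278.411]
```

View pics/g1.png

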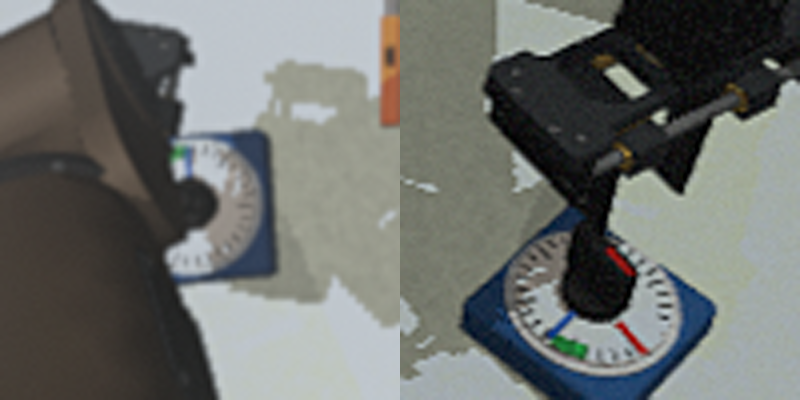

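>>> {"api": "step_arm", "payload": {"rows": [[32,-4,2,0.018,0,0],[30,-3,2,0,0,0],[0,0,0,0,0,0]]}}

```text
t: 3.2
eef_pos: [484.4, 333.4, 97.0]
tcp_rot: [1.174, 1.562, 1.003]
ft_force: [0.6, -0.7, 0.6]
opening: 0.525
```

```bash
python3 - <<'E'
from h import *
delta([482,333,77],1.41-np.pi/2)
for n in("scene",): cv2.imwrite(f"pics/{n}2.png",env.read_camera(n)[:,:,::-1])
s=cv2.imread('pics/scene2.png')
crop(s,332,235,110,110,5,'pics/g2.png')
E
```

```text
t 3.2 pos [484.356 333.37   96.967] jaw -0.17175480318856998 q [0.489 0.613 1.79  0.006 0.731 0.656] F [ 0.627 -0.7    0.63 ] open 49.88676804186591
tool shift [20.  -0.9 -2.3] turn [-0.011  0.003 -0.008] (other way turn x 3.131 )
```

View pics/g2.png

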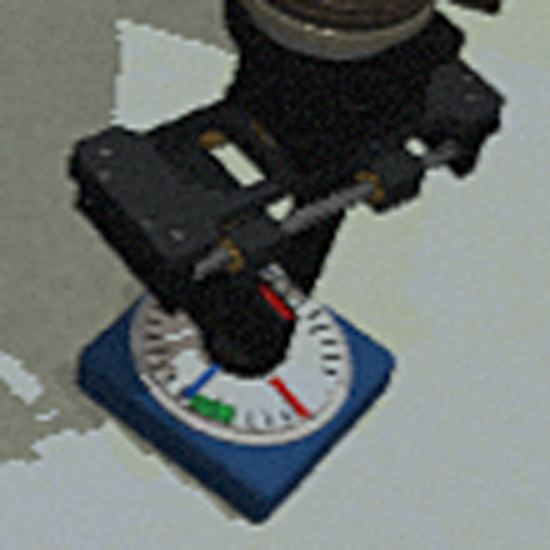

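The jaws straddle the black bar in the scene view, with the fingers at about (382,262) and (370,300). I'll go down now and close gradually.

>>> {"api": "step_arm", "payload": {"rows": [[12,-1,-2,0,0,0],[8,0,0,0,0,0],[0,0,0,0,0,0]], "grip": 26}}

```text
t: 3.62
eef_pos: [483.7, 334.2, 80.1]
tcp_rot: [0.959, 1.556, 0.787]
ft_force: [-0.2, -0.1, 0.2]
opening: 0.291
```

>>> {"api": "step_arm", "payload": {"rows": [[0,0,0,0,0,0]], "grip": 18}}

```text
t: 3.75
eef_pos: [483.5, 334.3, 80.2]
tcp_rot: [0.982, 1.556, 0.81]
ft_force: [-9.8, 4.8, 4.1]
opening: 0.223
```

>>> {"api": "step_arm", "payload": {"rows": [[0,0,0,0,0,0]], "grip": 12}}

```text
t: 3.88
eef_pos: [480.5, 334.7, 80.2]
tcp_rot: [1.384, 1.56, 1.211]
ft_force: [-21.0, 11.6, 6.9]
opening: 0.15
```

```bash
python3 - <<'E'
from h import *
delta([482,333,77],1.41-np.pi/2)
print(cur()[0]['moment'])
E
```

```text
t 3.875 pos [480.476 334.733  80.189] jaw -0.17368028988058712 q [0.493 0.635 1.807 0.011 0.692 0.658] F [-20.973  11.568   6.863] open 14.269391753484049
tool shift [ 3.2 -1.5  1.8] turn [-0.013  0.002 -0.011] (other way turn x 3.129 )
[2.082 3.767 0.107]
```

>>> {"api": "step_arm", "payload": {"rows": [[0,0,0,0,0,0],[0,0,0,0,0,0]]}}

```text
t: 4.12
eef_pos: [479.9, 335.0, 80.3]
tcp_rot: [1.411, 1.56, 1.238]
ft_force: [1.7, -1.2, -3.9]
opening: 0.142
```

```bash
python3 - <<'E'
from h import *
delta([482,333,77],1.41-np.pi/2)
print(cur()[0]['moment'])
E
```

```text
t 4.125 pos [479.946 335.05   80.266] jaw -0.17298731469943518 q [0.494 0.634 1.808 0.011 0.692 0.658] F [ 1.722 -1.185 -3.911] open 13.469855967591787
tool shift [ 3.3 -1.7  2.4] turn [-0.012  0.002 -0.01 ] (other way turn x 3.129 )
[-0.285 -0.35  -0.009]
```

>>> {"api": "step_arm", "payload": {"rows": [[0,0,0,0,0,0],[2,-3.5,0,0,0,-0.01],[0,0,0,0,0,0]], "grip": 20}}

```text
t: 4.5
eef_pos: [480.0, 331.3, 78.5]
tcp_rot: [0.164, 1.568, -0.009]
ft_force: [0.7, -0.2, -0.6]
opening: 0.21
```

>>> {"api": "step_arm", "payload": {"rows": [[0,0,0,0,0,0],[0,0,0,0,0,0],[0,0,0,0,0,0]], "grip": 8}}

```text
t: 4.88
eef_pos: [479.4, 331.4, 78.6]
tcp_rot: [0.12, 1.569, -0.054]
ft_force: [0.0, 0.7, -0.9]
opening: 0.147
```

```bash
python3 - <<'E'
from h import *
delta([480,331.5,77],1.41-np.pi/2)
print(cur()[0]['moment'])
E
```

```text
t 4.875 pos [479.359 331.405  78.618] jaw -0.17369745610706488 q [ 0.492  0.636  1.81  -0.001  0.694  0.667] F [ 0.043  0.748 -0.9  ] open 13.936239047646474
tool shift [1.6 0.2 0.6] turn [-0.013  0.001 -0.   ] (other way turn x 3.129 )
[-0.022  0.044  0.008]
```

>>> {"api": "step_arm", "payload": {"rows": [[0,0,0,0.15,0,0],[0,0,0,0.16,0,0],[0,0,0,0.16,0,0],[0,0,0,0.16,0,0]]}}

```text
t: 5.38
eef_pos: [477.6, 332.3, 78.6]
tcp_rot: [-2.58, 1.569, 2.881]
ft_force: [-3.3, 4.4, -0.1]
opening: 0.145
```

```bash
python3 - <<'E'
from h import *
delta([480,331.5,77],.12-np.pi/2)
E
```

```text
t 5.375 pos [477.646 332.261  78.604] jaw -0.8222127165183333 q [0.494 0.636 1.811 0.001 0.695 1.315] F [-3.301  4.372 -0.087] open 13.799707476714682
tool shift [1.6 1.2 2.2] turn [ 0.629 -0.001  0.001] (other way turn x -2.513 )
```

>>> {"api": "step_arm", "payload": {"rows": [[0,0,0,0.16,0,0],[0,0,0,0.16,0,0],[0,0,0,0.16,0,0],[0,0,0,0.13,0,0],[0,0,0,0,0,0]]}}

```text
t: 6.0
eef_pos: [476.7, 334.1, 78.6]
tcp_rot: [-2.637, 1.568, 2.194]
ft_force: [-2.0, -0.5, 0.8]
opening: 0.146
```

```bash
python3 - <<'E'
from h import *
delta([480,331.5,77],.12-np.pi/2)
for n in("scene","top"): cv2.imwrite(f"pics/{n}3.png",env.read_camera(n)[:,:,::-1])
t=cv2.imread('pics/top3.png');s=cv2.imread('pics/scene3.png')
o=[]
for im,b in((t,(135,190,80,80)),(s,(342,265,80,80))):
    x,y,w,h=b; c=cv2.resize(im[y:y+h,x:x+w],(400,400),interpolation=cv2.INTER_CUBIC)
    o.append(c)
cv2.imwrite('pics/g3.png',np.hstack(o))
E
```

```text
t 6.0 pos [476.708 334.128  78.589] jaw -1.451838856340042 q [0.497 0.636 1.811 0.004 0.695 1.945] F [-1.964 -0.477  0.834] open 13.839618830586986
tool shift [1.6 3.  3. ] turn [-0.001 -0.002  0.001] (other way turn x 3.141 )
```

View pics/g3.png

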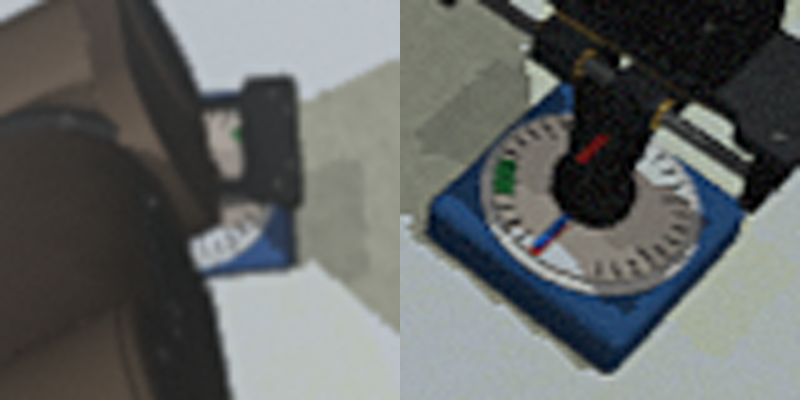

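```bash
python3 - <<'E'
from h import *
s=cv2.imread('pics/scene3.png'); crop(s,362,290,40,35,15,'pics/g4.png')
E
```

```text
(no output)
```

View pics/g4.png

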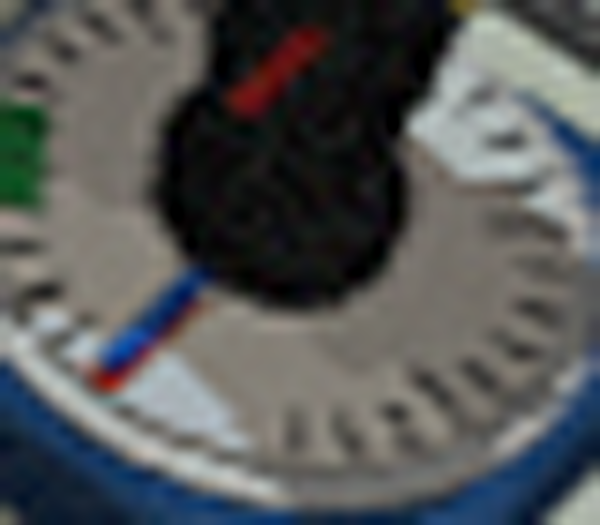

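```bash
python3 - <<'E'
from h import *
S=lambda x,y:(362+(x+.5)/15-.5,290+(y+.5)/15-.5)
for zn in(37,38,40):
  a,b=ray('scene',*S(203,275),zn),ray('scene',*S(112,362),zn);d=b-a;print('needle dir',zn,np.arctan2(d[1],d[0]),a[:2],b[:2])
a,b=ray('scene',*S(200,302),36),ray('scene',*S(103,381),36);d=b-a;print('mark',np.arctan2(d[1],d[0]),a[:2],b[:2])
# predicted images for axis c
for c in ([478.5,332.],[483,335]):
  for psi in(.05,.1,.15):
    u=np.array([np.cos(psi),np.sin(psi)]);c=np.array(c)
    f=lambda r,z:((proj('scene',np.r_[c+r*u,z])+.5-[362,290])*15).round()
    print(c,psi,'mark',f(25,36),f(46,36),'needle',f(22,38),f(42,38))
E
```

```text
needle dir 37 0.09642530361219342 [501.003 336.579] [523.869 338.79 ]
needle dir 38 0.09642530361219478 [501.654 336.963] [524.491 339.171]
needle dir 40 0.09642530361219401 [502.956 337.73 ] [525.735 339.934]
mark 0.027753087857255054 [504.443 339.283] [526.86  339.905]
[478.5 332. ] 0.05 mark [176. 273.] [ 87. 349.] needle [190. 255.] [106. 326.]
[478.5 332. ] 0.1 mark [182. 278.] [ 99. 358.] needle [196. 259.] [117. 335.]
[478.5 332. ] 0.15 mark [189. 283.] [111. 367.] needle [202. 264.] [128. 343.]
[483 335] 0.05 mark [170. 301.] [ 81. 377.] needle [185. 283.] [100. 355.]
[483 335] 0.1 mark [177. 306.] [ 93. 387.] needle [190. 287.] [111. 364.]
[483 335] 0.15 mark [183. 311.] [106. 396.] needle [196. 292.] [123. 372.]
```

>>> {"api": "step_arm", "payload": {"rows": [[0,0,0,0,0,0],[0,0,0,0,0,0],[-40,0,0,0,0,0],[-50,-50,0,0,0,0],[-30,-60,0,0,0,0],[0,-60,0,0,0,0],[0,-60,0,0,0,0],[0,0,0,0,0,0]], "grip": 40}}

```text
t: 7.1
eef_pos: [253.2, 303.9, 195.0]
tcp_rot: [2.656, 1.567, 1.212]
ft_force: [0.3, 0.1, -0.0]
opening: 0.417
```

```bash
python3 - <<'E'
from h import *
delta([480,331.5,77],.12-np.pi/2)
for n in("scene","top"): cv2.imwrite(f"pics/{n}5.png",env.read_camera(n)[:,:,::-1])
t=cv2.imread('pics/top5.png');s=cv2.imread('pics/scene5.png')
o=[]
for im,b in((t,(150,202,50,50)),(s,(354,283,50,50))):
    x,y,w,h=b; c=cv2.resize(im[y:y+h,x:x+w],(400,400),interpolation=cv2.INTER_CUBIC)
    o.append(c)
cv2.imwrite('pics/g5.png',np.hstack(o))
E
```

```text
t 7.1 pos [253.164 303.933 194.996] jaw -1.4439993577557642 q [0.708 0.232 2.143 0.003 0.763 2.149] F [ 0.329  0.102 -0.021] open 39.704169484497434
tool shift [118.4 228.3   1.8] turn [ 0.007 -0.004 -0.002] (other way turn x -3.135 )
```

View pics/g5.png

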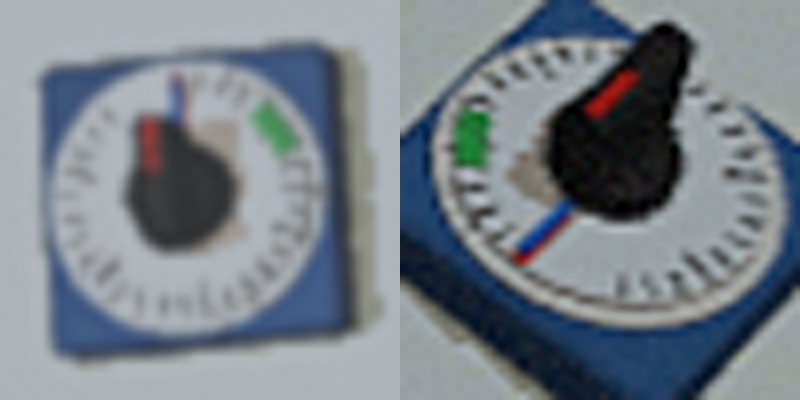

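```bash
python3 - <<'E'
from h import *
t=cv2.imread('pics/top5.png');s=cv2.imread('pics/scene5.png')
o=[]
for im,b in((t,(162,206,20,20)),(s,(364,302,20,20))):
    x,y,w,h=b; c=cv2.resize(im[y:y+h,x:x+w],(400,400),interpolation=cv2.INTER_NEAREST)
    o.append(c)
cv2.imwrite('pics/g6.png',np.hstack(o))
E
```

```text
(no output)
```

View pics/g6.png

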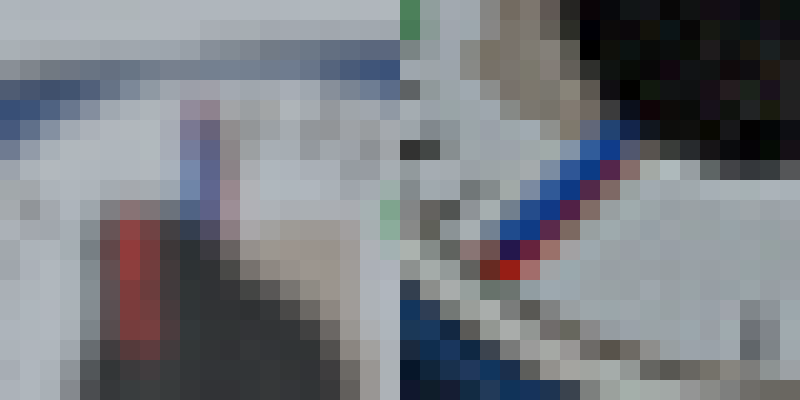

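Zoomed in, needle and mark overlap in both views. The thin red fringe lies on the side that needle parallax predicts, so the zero is within about 0.03 rad. Next is the jack.

>>> {"api": "step_arm", "payload": {"rows": [[0,46,40,0,0,0],[0,46,40,0,0,0],[0,40,45,0,0,0],[0,38,48,0,0,0],[0,12,61,0,0,0],[0,10,61,0,0,0],[0,4,62,0,0,0],[0,2,62,0,0,0]], "grip": 80}}

```text
t: 8.2
eef_pos: [520.0, -87.1, 192.3]
tcp_rot: [2.024, 1.56, 0.584]
ft_force: [0.2, -0.1, 0.8]
opening: 0.845
```

```bash
python3 - <<'E'
from h import *
delta([524.5,-313.5,150],.066-np.pi/2)
E
```

```text
t 8.2 pos [519.962 -87.096 192.295] jaw -1.4409214453239392 q [-0.295  0.408  1.857  0.011  0.869  1.138] F [ 0.18  -0.074  0.842] open 80.37440167458874
tool shift [ 41.  -25.2 225.3] turn [ 0.064 -0.005 -0.01 ] (other way turn x -3.078 )
```

>>> {"api": "step_arm", "payload": {"rows": [[0,-6,55,0.06,0,0],[5,-2,57,0,0,0],[15,0,57,0,0,0],[15,0,50,0,0,0],[0,0,0,0,0,0]]}}

```text
t: 8.82
eef_pos: [532.2, -325.5, 152.1]
tcp_rot: [1.866, 1.559, 0.354]
ft_force: [-0.6, 1.7, -0.7]
opening: 0.842
```

```bash
python3 - <<'E'
from h import *
delta([524.5,-313.5,60],.066-np.pi/2)
for n in("scene",): cv2.imwrite(f"pics/{n}7.png",env.read_camera(n)[:,:,::-1])
s=cv2.imread('pics/scene7.png');crop(s,160,80,130,130,4,'pics/g7.png')
E
```

```text
t 8.825 pos [ 532.151 -325.506  152.103] jaw -1.5116614968994706 q [-0.659  0.581  1.656  0.013  0.897  0.845] F [-0.602  1.743 -0.687] open 80.10573478604738
tool shift [ 92.1  -8.  -12.1] turn [-0.007 -0.003 -0.011] (other way turn x 3.135 )
```

View pics/g7.png

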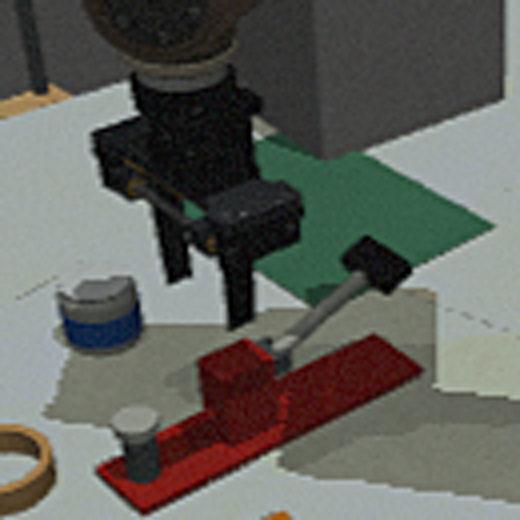

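>>> {"api": "step_arm", "payload": {"rows": [[10,-8,-12,0,0,-0.01],[30,0,0,0,0,0],[30,0,0,0,0,0],[0,0,0,0,0,0]]}}

```text
t: 9.38
eef_pos: [522.6, -307.1, 80.6]
tcp_rot: [-3.084, 1.567, 1.692]
ft_force: [-0.1, -0.2, 0.1]
opening: 0.844
```

```bash
python3 - <<'E'
from h import *
delta([524.5,-313.5,60],.066-np.pi/2)
E
```

```text
t 9.375 pos [ 522.582 -307.102   80.641] jaw -1.5067796846134525 q [-0.641  0.658  1.747  0.004  0.739  0.862] F [-0.068 -0.177  0.063] open 80.26257314344882
tool shift [20.6  1.5  6.6] turn [-0.002 -0.004  0.   ] (other way turn x 3.14 )
```

>>> {"api": "step_arm", "payload": {"rows": [[12,1.5,6,0,0,0],[8,0,0,0,0,0],[0,0,0,0,0,0]]}}

```text
t: 9.75
eef_pos: [525.5, -312.5, 61.7]
tcp_rot: [2.451, 1.568, 0.946]
ft_force: [0.1, 0.3, 1.0]
opening: 0.843
```

>>> {"api": "step_arm", "payload": {"rows": [[0,0,0,0,0,0]], "grip": 50}}

```text
t: 9.88
eef_pos: [525.6, -312.6, 62.1]
tcp_rot: [2.232, 1.568, 0.727]
ft_force: [0.2, -0.5, -0.5]
opening: 0.78
```

>>> {"api": "step_arm", "payload": {"rows": [[0,0,0,0,0,0],[0,0,0,0,0,0],[0,0,0,0,0,0]], "grip": 25}}

```text
t: 10.25
eef_pos: [525.7, -312.8, 62.9]
tcp_rot: [1.859, 1.568, 0.353]
ft_force: [1.2, -0.5, -1.0]
opening: 0.472
```

```bash
python3 - <<'E'
from h import *
delta([524.5,-313.5,60],.066-np.pi/2)
E
```

```text
t 10.25 pos [ 525.748 -312.835   62.887] jaw -1.5052553016898567 q [-0.646  0.689  1.744  0.004  0.707  0.856] F [ 1.201 -0.517 -1.021] open 44.88467309713693
tool shift [ 2.9 -1.3  0.6] turn [-0.    -0.001 -0.003] (other way turn x 3.141 )
```

>>> {"api": "step_arm", "payload": {"rows": [[0,0,0,0,0,0],[0,0,0,0,0,0],[0,0,0,0,0,0]]}}

```text
t: 10.62
eef_pos: [525.7, -312.7, 63.0]
tcp_rot: [1.862, 1.568, 0.357]
ft_force: [-0.1, 0.3, -0.1]
opening: 0.42
```

```bash
python3 - <<'E'
from h import *
delta([525.5,-312.5,90],.066-np.pi/2)
E
```

```text
t 10.625 pos [ 525.747 -312.715   62.951] jaw -1.505217613472293 q [-0.646  0.688  1.744  0.004  0.707  0.856] F [-0.051  0.315 -0.138] open 39.9397839197893
tool shift [-27.   -0.1  -0.3] turn [-0.    -0.001 -0.003] (other way turn x 3.141 )
```

>>> {"api": "step_arm", "payload": {"rows": [[-15,0,0,0,0,0],[-30,0,0,0,0,0],[-20,0,0,0,0,0],[0,0,0,0,0,0]]}}

```text
t: 11.12
eef_pos: [524.5, -312.1, 129.8]
tcp_rot: [-3.126, 1.567, 1.652]
ft_force: [-0.4, 0.2, -6.5]
opening: 0.422
```

```bash
python3 - <<'E'
from h import *
delta([497,67,90],.09-np.pi/2)
for n in("scene","top"): cv2.imwrite(f"pics/{n}8.png",env.read_camera(n)[:,:,::-1])
s=cv2.imread('pics/scene8.png');crop(s,160,80,130,130,4,'pics/g8.png')
E
```

```text
t 11.125 pos [ 524.514 -312.116  129.801] jaw -1.505370710134724 q [-0.646  0.596  1.703  0.004  0.845  0.857] F [-0.42   0.212 -6.498] open 40.167433722494486
tool shift [  41.2   -2.7 -380. ] turn [-0.025 -0.004  0.   ] (other way turn x 3.117 )
```

View pics/g8.png

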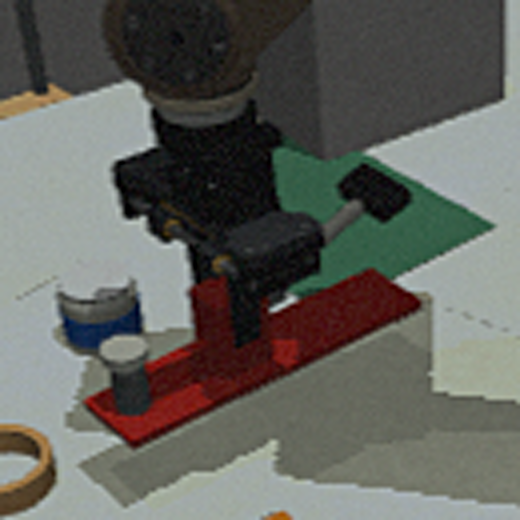

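View pics/top8.png

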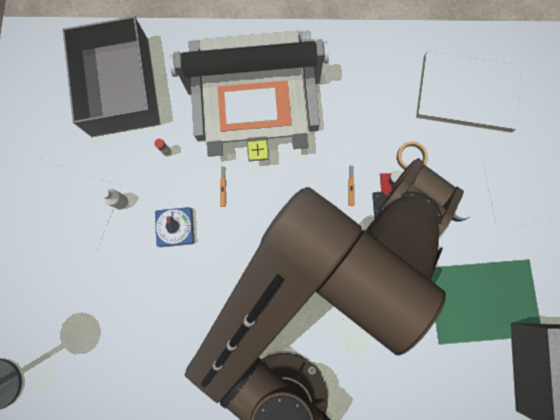

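The jack is held level, 67 mm up. I'll carry it across to the front of the press.

>>> {"api": "step_arm", "payload": {"rows": [[0,0,-25,0,0,0],[0,0,-45,-0.005,0,0],[0,0,-52,-0.005,0,0],[0,0,-52,-0.005,0,0],[0,0,-52,-0.005,0,0],[0,-3,-52,-0.005,0,0],[0,0,-45,0,0,0],[0,0,-25,0,0,0]]}}

```text
t: 12.22
eef_pos: [487.0, 49.9, 124.7]
tcp_rot: [-2.289, 1.555, 2.513]
ft_force: [0.2, -0.2, -7.4]
opening: 0.423
```

```bash
python3 - <<'E'
from h import *
delta([497,67,80],.09-np.pi/2)
E
```

```text
t 12.225 pos [487.037  49.928 124.679] jaw -1.4817045032861507 q [-0.037  0.47   1.999  0.014  0.686  1.433] F [ 0.15  -0.231 -7.367] open 40.22521446486004
tool shift [ 44.7  12.  -15.6] turn [-0.001 -0.011  0.012] (other way turn x 3.141 )
```

>>> {"api": "step_arm", "payload": {"rows": [[15,10,-15,0,-0.011,0.012],[20,0,0,0,0,0],[10,0,0,0,0,0],[0,0,0,0,0,0]]}}

```text
t: 12.72
eef_pos: [492.2, 70.9, 77.2]
tcp_rot: [-1.559, 1.567, -3.036]
ft_force: [-0.4, -0.3, -7.0]
opening: 0.419
```

```bash
python3 - <<'E'
from h import *
delta([497,67,68],.09-np.pi/2)
for n in("scene","top"): cv2.imwrite(f"pics/{n}9.png",env.read_camera(n)[:,:,::-1])
s=cv2.imread('pics/scene9.png');t=cv2.imread('pics/top9.png')
a=cv2.resize(s[180:360,200:340],(390,500),interpolation=cv2.INTER_CUBIC);b=cv2.resize(t[30:200,180:320],(390,500),interpolation=cv2.INTER_CUBIC)
cv2.imwrite('pics/g9.png',np.hstack([a,b]))
E
```

```text
t 12.725 pos [492.166  70.862  77.216] jaw -1.4764435218265242 q [ 0.01   0.558  2.02  -0.001  0.567  1.487] F [-0.352 -0.276 -7.014] open 39.83519463507961
tool shift [9.2 4.5 4.3] turn [0.004 0.    0.004] (other way turn x -3.137 )
```

View pics/g9.png

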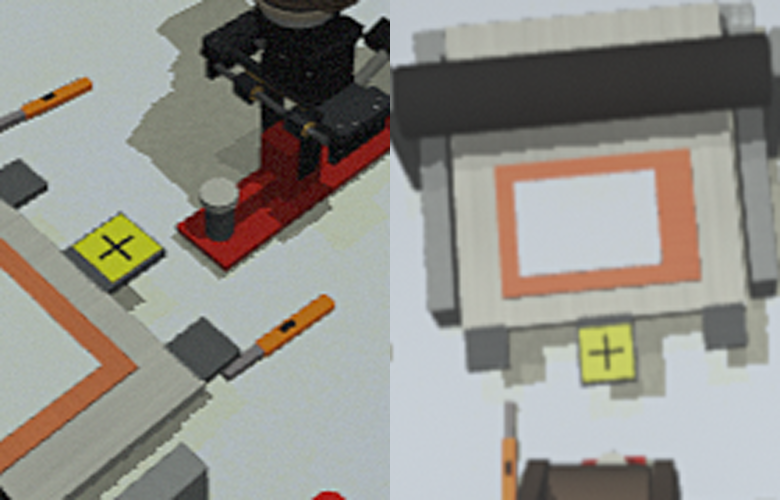

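```bash
python3 - <<'E'
from h import *
s=cv2.imread('pics/scene9.png');t=cv2.imread('pics/top9.png')
o=[]
for im,x,y in((s,222,250),(s,258,228),(t,238,128),(t,238,178)):
    c=cv2.resize(im[y:y+40,x:x+40],(400,300) if 0 else (400,400),interpolation=cv2.INTER_CUBIC)
    for k in range(0,40,5):
        p=int((k+.5)*10);cv2.putText(c,str(x+k),(p-10,10),0,.33,(0,0,0));cv2.line(c,(p,12),(p,16),(0,0,0));cv2.putText(c,str(y+k),(0,p+3),0,.33,(0,0,0));cv2.line(c,(22,p),(26,p),(0,0,0))
    o.append(cv2.resize(c,(300,300),interpolation=cv2.INTER_AREA) if 0 else c)
cv2.imwrite('pics/g10.png',cv2.resize(np.vstack([np.hstack(o[:2]),np.hstack(o[2:])]),(600,600),interpolation=cv2.INTER_AREA))
E
```

```text
(no output)
```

View pics/g10.png

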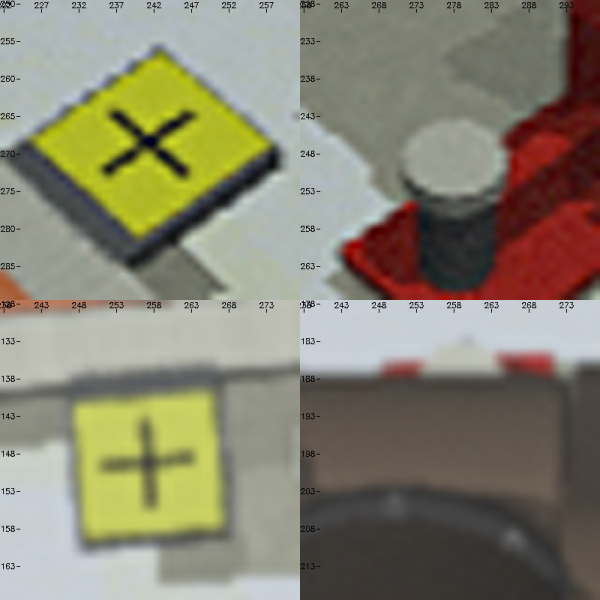

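```bash
python3 - <<'E'
from h import *
print('cross scene',ray('scene',241.37,268.57,90),'cross top',ray('top',257.23,149.23,90))
print('saddle scene',ray('scene',278.3,248.4,79))
a=.0944;p=np.array([492.17,70.86])+95*np.array([np.cos(a),np.sin(a)]);print('TCP-predicted saddle(no offset)',p)
print('saddle front edge top',ray('top',259.5,182.6,79), 'pred', p+18*np.array([np.cos(a),np.sin(a)]))
# initial: saddle pixel in pics0
T=lambda x,y:(144,)
# yaw from bed features, right crop of g9: scale 390/140, 500/170
B=lambda x,y:(180+(x-390+.5)*140/390-.5,30+(y+.5)*170/500-.5)
f1,f2=ray('top',*B(465,330),90),ray('top',*B(745,305),90);d=f1-f2;print('front edge',np.arctan2(d[1],d[0])-np.pi/2,d)
for u,v in(((503,298),(498,167)),((700,280),(689,150))):
    d=ray('top',*B(*v),91)-ray('top',*B(*u),91);print('orange side',np.arctan2(d[1],d[0]),np.hypot(*d[:2]))
for u,v in(((503,298),(700,280)),((498,167),(689,150))):
    d=ray('top',*B(*u),91)-ray('top',*B(*v),91);print('orange front',np.arctan2(d[1],d[0])-np.pi/2,np.hypot(*d[:2]))
E
```

```text
cross scene [702.485  86.867  90.   ] cross top [701.596  86.522  90.   ]
saddle scene [587.213  80.572  79.   ]
TCP-predicted saddle(no offset) [586.747  79.815]
saddle front edge top [604.974  77.989  79.   ] pred [604.667  81.511]
front edge 0.10162972163881423 [-29.849 292.692   0.   ]
orange side 0.08001142941665874 138.84323630141176
orange side 0.10037602437050396 138.28586894822925
orange front 0.10363866860386506 207.65592851198488
orange front 0.10110311484424672 204.82758658315836
```

>>> {"api": "step_arm", "payload": {"rows": [[5,0,0,0,0,0],[5,0,0,0,0,0],[0,0,0,0,0,0]]}}

```text
t: 13.2
eef_pos: [493.2, 70.2, 68.4]
tcp_rot: [0.102, 1.57, -1.376]
ft_force: [0.1, -0.5, -7.2]
opening: 0.419
```

```bash
python3 - <<'E'
from h import *
delta([607.2,77.4,67],.096-np.pi/2)
E
```

```text
t 13.2 pos [493.231  70.154  68.433] jaw -1.4778870830703008 q [ 0.009  0.574  2.025 -0.001  0.542  1.487] F [ 0.078 -0.45  -7.209] open 39.804866026091176
tool shift [  1.4 114.2   3.4] turn [-0.003  0.    -0.   ] (other way turn x 3.139 )
```

>>> {"api": "step_arm", "payload": {"rows": [[0,15,1,0,0,0],[0,20,1,-0.003,0,0],[0,20,1,0,0,0],[0,20,0,0,0,0],[0,10,0,0,0,0],[0,0,0,0,0,0]]}}

```text
t: 13.95
eef_pos: [585.1, 75.2, 69.0]
tcp_rot: [1.373, 1.568, -0.103]
ft_force: [-1.1, -0.1, -6.7]
opening: 0.416
```

```bash
python3 - <<'E'
from h import *
delta([607.2,77.4,67],.096-np.pi/2)
E
```

```text
t 13.95 pos [585.082  75.157  68.963] jaw -1.4753226389170557 q [ 0.016  0.657  1.798 -0.001  0.683  1.492] F [-1.095 -0.099 -6.703] open 39.546712752378156
tool shift [ 2.  22.2 -0.1] turn [-0.001  0.001 -0.003] (other way turn x 3.141 )
```

>>> {"api": "step_arm", "payload": {"rows": [[0,12,0,0,0,0],[0,10,0,0,0,0],[0,0,0,0,0,0],[0,0,0,0,0,0]]}}

```text
t: 14.45
eef_pos: [607.4, 77.4, 68.8]
tcp_rot: [1.225, 1.569, -0.251]
ft_force: [-0.3, 0.1, -6.6]
opening: 0.418
```

```bash
python3 - <<'E'
from h import *
delta([607.2,77.4,63],.096-np.pi/2)
E
```

```text
t 14.45 pos [607.414  77.376  68.845] jaw -1.475239530804938 q [ 0.019  0.681  1.739 -0.001  0.72   1.495] F [-0.259  0.148 -6.647] open 39.72790583451874
tool shift [ 5.8 -0.2 -0. ] turn [-0.     0.    -0.001] (other way turn x 3.141 )
```

Positioned. I'll lower it gently to contact.

>>> {"api": "step_arm", "payload": {"rows": [[3,0,0,0,0,0],[2,0,0,0,0,0],[1.5,0,0,0,0,0],[0,0,0,0,0,0]]}}

```text
t: 14.95
eef_pos: [606.9, 77.3, 63.1]
tcp_rot: [1.286, 1.569, -0.19]
ft_force: [0.5, 0.2, -7.0]
opening: 0.416
```

```bash
python3 - <<'E'
from h import *
delta([607.2,77.4,63],.096-np.pi/2)
for n in("scene",): cv2.imwrite(f"pics/{n}11.png",env.read_camera(n)[:,:,::-1])
s=cv2.imread('pics/scene11.png');crop(s,200,180,150,130,5,'pics/g11.png')
E
```

```text
t 14.95 pos [606.905  77.332  63.055] jaw -1.4753581808954657 q [ 0.019  0.689  1.744 -0.     0.708  1.495] F [ 0.544  0.179 -7.014] open 39.57189308663451
tool shift [ 0.1  0.3 -0. ] turn [-0.001  0.    -0.001] (other way turn x 3.141 )
```

View pics/g11.png

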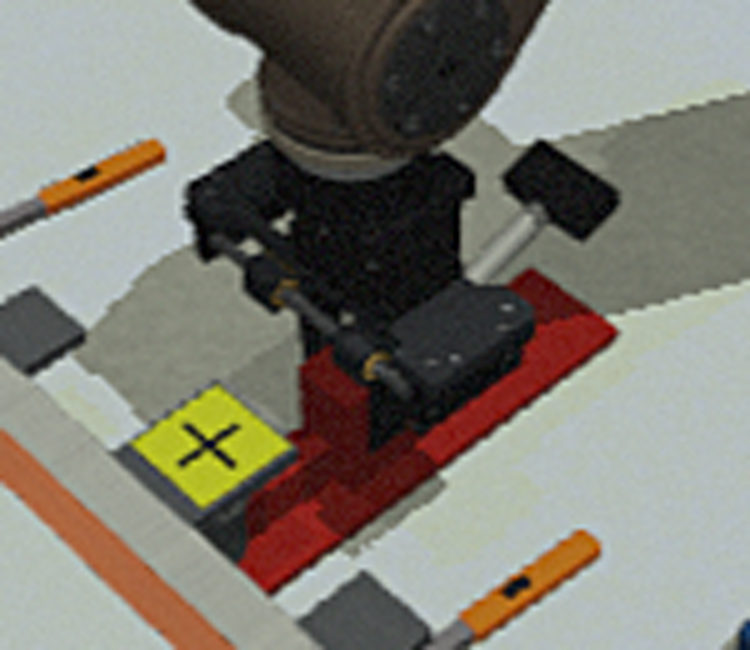

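>>> {"api": "step_arm", "payload": {"rows": [[1.5,0,0,0,0,0],[1,0,0,0,0,0]]}}

```text
t: 15.25
eef_pos: [606.9, 77.3, 62.9]
tcp_rot: [1.383, 1.568, -0.092]
ft_force: [-3.2, -0.8, 4.1]
opening: 0.416
```

>>> {"api": "step_arm", "payload": {"rows": [[1.5,0,0,0,0,0],[0,0,0,0,0,0]]}}

```text
t: 15.5
eef_pos: [606.8, 77.3, 63.1]
tcp_rot: [1.412, 1.568, -0.063]
ft_force: [-0.5, 0.1, -6.8]
opening: 0.418
```

>>> {"api": "step_arm", "payload": {"rows": [[1,0,0,0,0,0],[0.5,0,0,0,0,0],[0,0,0,0,0,0]], "grip": 65}}

```text
t: 15.88
eef_pos: [607.8, 77.3, 62.0]
tcp_rot: [1.443, 1.565, -0.033]
ft_force: [0.2, 0.9, 0.1]
opening: 0.661
```

>>> {"api": "step_arm", "payload": {"rows": [[-15,0,0,0,0,0],[-40,0,0,0,0,0],[-40,0,0,0,0,0],[-20,-10,0,0,0,0],[0,-50,0,0,0,0],[0,-50,0,0,0,0],[0,-35,0,0,0,0],[0,0,0,0,0,0]]}}

```text
t: 16.88
eef_pos: [459.6, 63.2, 186.7]
tcp_rot: [1.464, 1.557, -0.012]
ft_force: [0.5, -0.8, -0.3]
opening: 0.683
```

```bash
python3 - <<'E'
from h import *
c,s_=np.cos(.0955),np.sin(.0955)
delta([607-148*c,77.3-148*s_,160],.0955-np.pi/2)
for n in("scene","top"): cv2.imwrite(f"pics/{n}12.png",env.read_camera(n)[:,:,::-1])
s=cv2.imread('pics/scene12.png');crop(s,200,160,150,130,5,'pics/g12.png')
E
```

```text
t 16.875 pos [459.6    63.242 186.736] jaw -1.4753451871172996 q [-0.006  0.333  2.011 -0.     0.785  1.47 ] F [ 0.523 -0.82  -0.319] open 64.92153682748341
tool shift [26.7 -0.3  0. ] turn [-0.     0.001 -0.013] (other way turn x 3.142 )
```

View pics/g12.png

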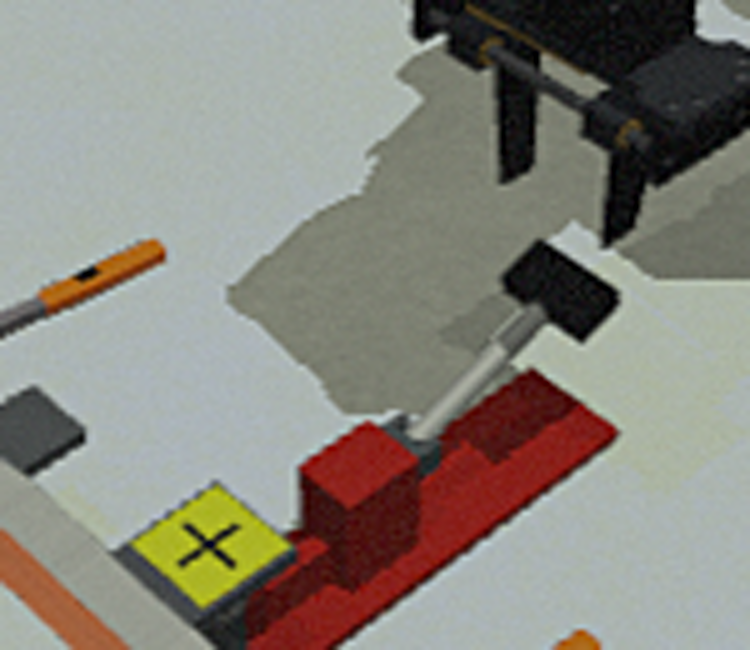

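View pics/top12.png

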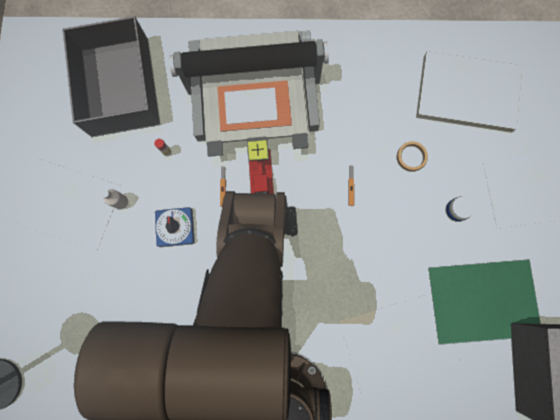

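```bash
python3 - <<'E'
from h import *
G=lambda x,y:(200+(x+.5)/5-.5,160+(y+.5)/5-.5)
q=[ray('scene',*G(*p),78) for p in((302,467),(367,422),(418,463),(352,505))]
print('block',np.mean(q,0)); print('cross',ray('scene',*G(211,546),90)); print('pad',ray('scene',*G(561,290),110))
c,s_=np.cos(.0955),np.sin(.0955); print('expected pad',607-143*c,77.3-143*s_)
d=np.mean(q,0)-[607,77.3,78];print(d)
delta([607-146*c,77.3-146*s_,145],.0955-np.pi/2)
E
```

```text
block [608.25   80.234  78.   ]
cross [702.076  88.083  90.   ]
pad [467.713  70.07  110.   ]
expected pad 464.65160241767404 63.66424898496389
[1.25  2.934 0.   ]
t 16.975 pos [461.958  63.265 186.593] jaw -1.4754339353267985 q [-0.006  0.335  2.006 -0.     0.785  1.47 ] F [ 0.718 -0.59   0.622] open 65.00105768664719
tool shift [41.6 -0.9 -0.2] turn [-0.     0.002 -0.015] (other way turn x 3.141 )
```

Relative to the block as seen, the saddle is within about 1.5 mm of the cross. Closing the fingers and starting the first pump.

>>> {"api": "step_arm", "payload": {"rows": [[10,0,-2,0,0,-0.015],[15,0,0,0,0,0],[12,0,0,0,0,0],[0,0,0,0,0,0],[0,0,0,0,0,0]], "grip": 0}}

```text
t: 17.6
eef_pos: [465.2, 65.7, 146.8]
tcp_rot: [-0.841, 1.568, -2.317]
ft_force: [-0.6, -0.0, -0.7]
opening: 0.217
```

```bash
python3 - <<'E'
from h import *
c,s_=np.cos(.0955),np.sin(.0955)
delta([607-146*c,77.3-146*s_,136],.0955-np.pi/2)
E
```

```text
t 17.6 pos [465.199  65.673 146.782] jaw -1.4753594546106594 q [ 0.     0.408  2.031 -0.003  0.704  1.478] F [-0.574 -0.004 -0.684] open 20.636985729032347
tool shift [10.8 -3.7  1.9] turn [-0.     0.002  0.002] (other way turn x 3.142 )
```

>>> {"api": "step_arm", "payload": {"rows": [[5,-3,1,0,0,0],[4,0,0,0,0,0],[4,0,0,0,0,0],[4,0,0,0,0,0]]}}

```text
t: 18.1
eef_pos: [462.4, 64.2, 129.8]
tcp_rot: [-0.077, 1.569, -1.552]
ft_force: [-1.2, -0.1, 3.5]
opening: 0.003
```

>>> {"api": "step_arm", "payload": {"rows": [[6,-0.5,0,0,0,0],[6,-0.5,0,0,0,0],[6,-0.5,0,0,0,0],[6,-0.5,0,0,0,0]]}}

```text
t: 18.6
eef_pos: [459.3, 63.9, 104.4]
tcp_rot: [-0.888, 1.568, -2.364]
ft_force: [-4.9, -1.7, 13.0]
opening: 0.004
```

```bash
python3 - <<'E'
from h import *
c,s_=np.cos(.0955),np.sin(.0955)
delta([607-150*c,77.3-150*s_,80],.0955-np.pi/2)
for n in("scene",): cv2.imwrite(f"pics/{n}13.png",env.read_camera(n)[:,:,::-1])
s=cv2.imread('pics/scene13.png');crop(s,200,160,150,130,5,'pics/g13.png')
E
```

```text
t 18.6 pos [459.277  63.95  104.438] jaw -1.4752536180356624 q [-0.003  0.477  2.082 -0.004  0.585  1.475] F [-4.942 -1.69  13.005] open 0.3595579796714174
tool shift [24.4 -1.6  0.8] turn [0.    0.002 0.002] (other way turn x -3.142 )
```

View pics/g13.png

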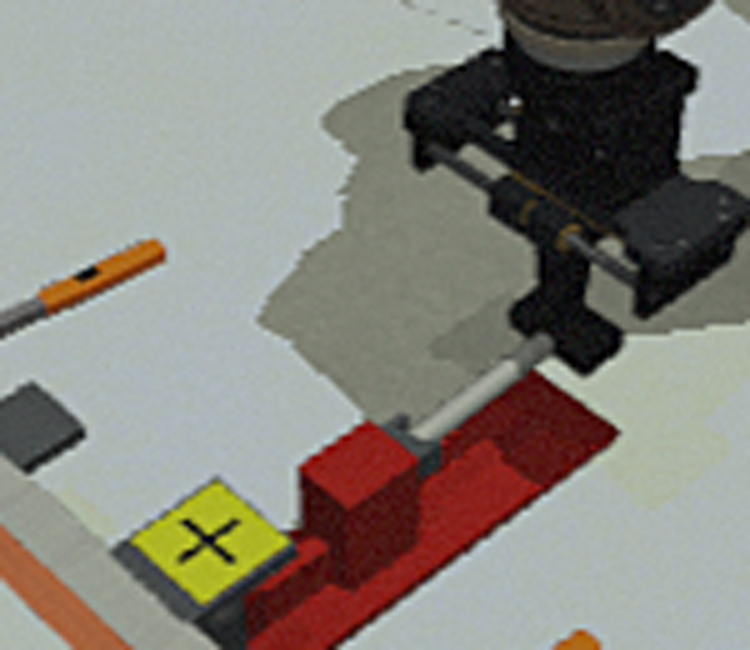

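>>> {"api": "step_arm", "payload": {"rows": [[7,-0.5,0,0,0,0],[7,-0.5,0,0,0,0],[7,0,0,0,0,0],[6,0,0,0,0,0]]}}

```text
t: 19.15
eef_pos: [458.3, 63.8, 77.3]
tcp_rot: [0.049, 1.569, -1.426]
ft_force: [-8.2, 0.0, 42.7]
opening: 0.006
```

>>> {"api": "step_arm", "payload": {"rows": [[4,0,0,0,0,0],[4,0,0,0,0,0]]}}

```text
t: 19.4
eef_pos: [458.6, 63.9, 74.2]
tcp_rot: [1.089, 1.565, -0.386]
ft_force: [-20.7, -1.7, 86.3]
opening: 0.006
```

The stop is reached, but I over-pressed to 86 N. I'm backing off now and will check.

>>> {"api": "step_arm", "payload": {"rows": [[-1,0,0,0,0,0]]}}

```text
t: 19.52
eef_pos: [458.2, 63.9, 77.5]
tcp_rot: [1.153, 1.564, -0.321]
ft_force: [-11.0, -1.9, 31.8]
opening: 0.006
```

```bash
python3 - <<'E'
from h import *
c,s_=np.cos(.0955),np.sin(.0955)
delta([607-150*c,77.3-150*s_,80],.0955-np.pi/2)
for n in("scene",): cv2.imwrite(f"pics/{n}14.png",env.read_camera(n)[:,:,::-1])
s=cv2.imread('pics/scene14.png');crop(s,200,160,150,130,5,'pics/g14.png')
E
```

```text
t 19.525 pos [458.219  63.873  77.494] jaw -1.474538476291114 q [-0.003  0.525  2.109 -0.005  0.501  1.475] F [-10.981  -1.901  31.799] open 0.530854081867249
tool shift [-2.5 -0.6  0.8] turn [ 0.001  0.003 -0.007] (other way turn x -3.141 )
```

View pics/g14.png

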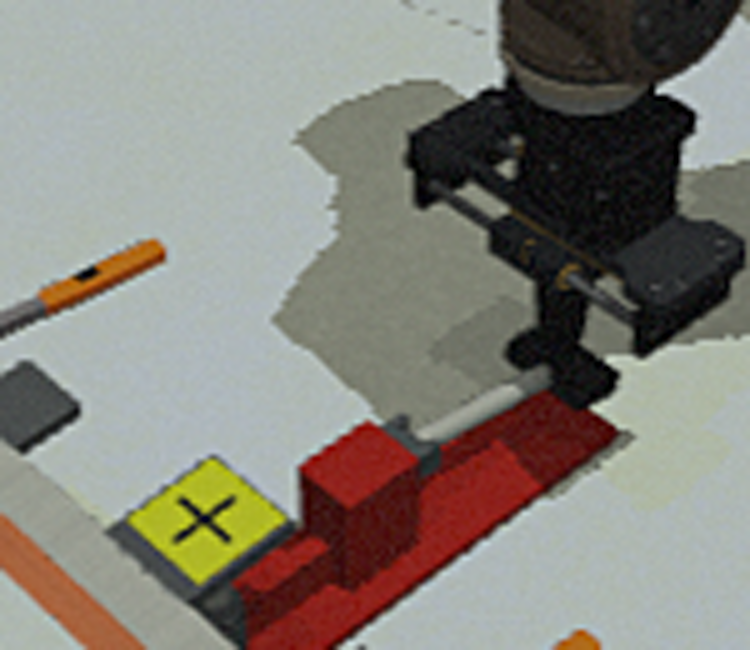

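>>> {"api": "step_arm", "payload": {"rows": [[-8,0,0,0,0,0],[-8,1,0,0,0,0],[-8,1,0,0,0,0],[-10,1,0,0,0,0],[-12,1,0,0,0,0],[-14,0,0,0,0,0],[-14,0,0,0,0,0],[-10,0,0,0,0,0]]}}

```text
t: 20.58
eef_pos: [461.2, 64.3, 163.8]
tcp_rot: [1.125, 1.564, -0.349]
ft_force: [0.1, 0.3, 0.2]
opening: 0.004
```

>>> {"api": "step_arm", "payload": {"rows": [[0,0,0,0,0,0],[0,0,0,0,0,0],[0,0,0,0,0,0],[0,0,0,0,0,0],[0,0,0,0,0,0],[0,0,0,0,0,0],[0,0,0,0,0,0],[0,0,0,0,0,0]]}}

```text
t: 21.58
eef_pos: [461.0, 64.3, 162.9]
tcp_rot: [1.06, 1.565, -0.414]
ft_force: [-0.1, 0.0, 0.6]
opening: 0.0
```

```bash
python3 - <<'E'
from h import *
c,s_=np.cos(.0955),np.sin(.0955)
delta([607-146*c,77.3-146*s_,140],.0955-np.pi/2)
for n in("scene","top"): cv2.imwrite(f"pics/{n}15.png",env.read_camera(n)[:,:,::-1])
s=cv2.imread('pics/scene15.png');crop(s,200,160,150,130,5,'pics/g15.png')
t=cv2.imread('pics/top15.png')
o=[]
for im,b in((t,(150,202,50,50)),(s,(354,283,50,50))):
    x,y,w,h=b; o.append(cv2.resize(im[y:y+h,x:x+w],(400,400),interpolation=cv2.INTER_CUBIC))
cv2.imwrite('pics/g15b.png',np.hstack(o))
E
```

```text
t 21.575 pos [461.019  64.336 162.894] jaw -1.47459271817509 q [-0.002  0.375  2.028 -0.003  0.733  1.475] F [-0.107  0.043  0.622] open 0.028331670062578064
tool shift [22.9  0.4  1. ] turn [ 0.001  0.003 -0.005] (other way turn x -3.141 )
```

View pics/g15.png

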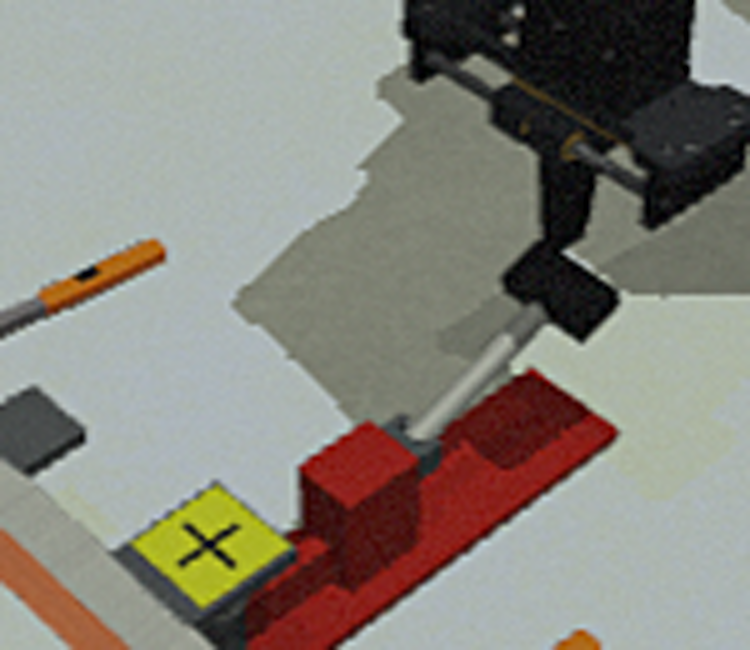

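View pics/g15b.png

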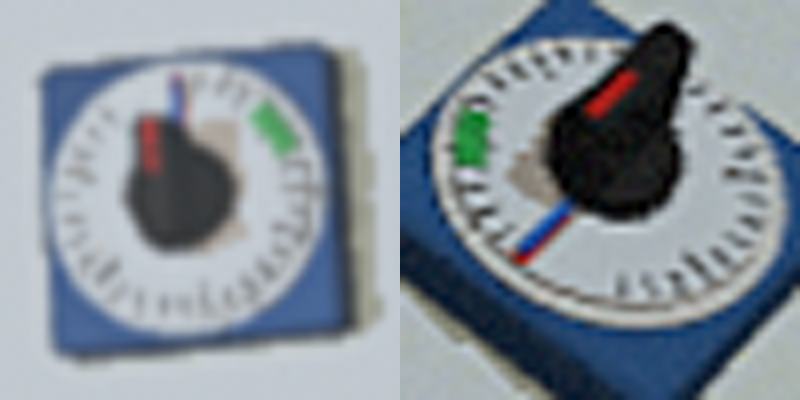

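The first pump left everything in order: handle fully back up, bed down, jack unmoved, dial zeroed. Starting the second push, gentler at the bottom.

>>> {"api": "step_arm", "payload": {"rows": [[12,0,1,0,0,0],[10,0,0,0,0,0],[6,0,0,0,0,0],[6,0,0,0,0,0],[6,-0.5,0,0,0,0],[6,-0.5,0,0,0,0],[6,-0.5,0,0,0,0],[6,-0.5,0,0,0,0]]}}

```text
t: 22.68
eef_pos: [458.0, 62.9, 101.4]
tcp_rot: [0.712, 1.567, -0.762]
ft_force: [-4.0, -0.8, 12.0]
opening: 0.007
```

>>> {"api": "step_arm", "payload": {"rows": [[6,-0.5,0,0,0,0],[5,-0.5,0,0,0,0],[5,-0.5,0,0,0,0]]}}

```text
t: 23.05
eef_pos: [456.9, 62.7, 85.8]
tcp_rot: [1.038, 1.565, -0.436]
ft_force: [-3.1, 0.6, 13.7]
opening: 0.005
```

>>> {"api": "step_arm", "payload": {"rows": [[4,0,0,0,0,0],[4,0,0,0,0,0]]}}

```text
t: 23.3
eef_pos: [457.3, 62.8, 78.3]
tcp_rot: [1.153, 1.563, -0.321]
ft_force: [-5.6, -0.7, 23.0]
opening: 0.004
```

>>> {"api": "step_arm", "payload": {"rows": [[2.5,0,0,0,0,0]]}}

```text
t: 23.42
eef_pos: [457.4, 62.8, 76.8]
tcp_rot: [1.199, 1.562, -0.275]
ft_force: [-11.2, -0.5, 44.6]
opening: 0.002
```

>>> {"api": "step_arm", "payload": {"rows": [[0.5,0,0,0,0,0]]}}

```text
t: 23.55
eef_pos: [457.3, 62.8, 77.5]
tcp_rot: [1.22, 1.561, -0.254]
ft_force: [-8.8, -1.2, 31.7]
opening: 0.008
```

>>> {"api": "step_arm", "payload": {"rows": [[0.8,0,0,0,0,0]]}}

```text
t: 23.68
eef_pos: [457.3, 62.8, 77.9]
tcp_rot: [1.244, 1.559, -0.23]
ft_force: [-8.3, -1.1, 25.9]
opening: 0.004
```

```bash
python3 - <<'E'
from h import *
for n in("scene","top"): cv2.imwrite(f"pics/{n}16.png",env.read_camera(n)[:,:,::-1])
s,p,_=cur();print(s['t'],p,s['ft_force'],s['qvel'])
s=cv2.imread('pics/scene16.png');crop(s,200,160,150,130,5,'pics/g16.png')
E
```

```text
23.775 [457.294  62.785  77.816] [-7.965 -1.388 27.332] [-0.002  0.002 -0.002  0.001  0.001  0.001]
```

View pics/g16.png

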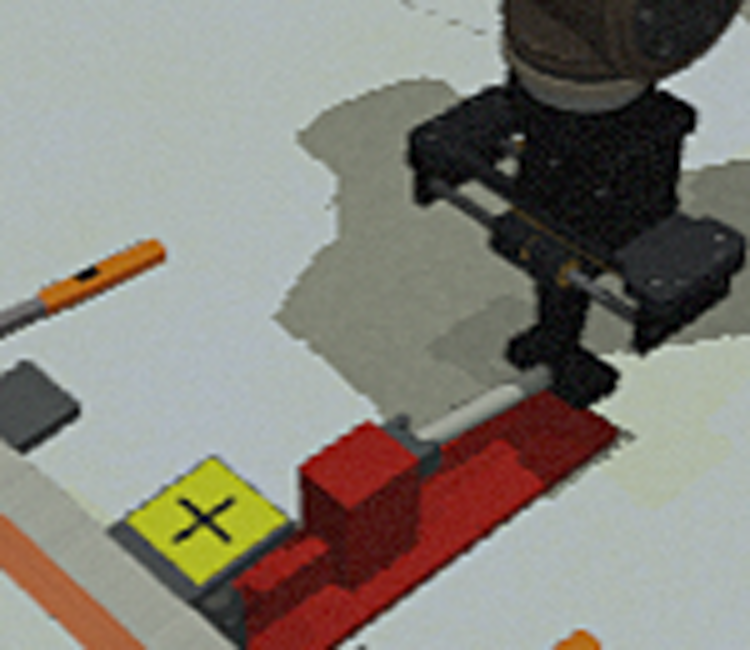

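View pics/scene16.png

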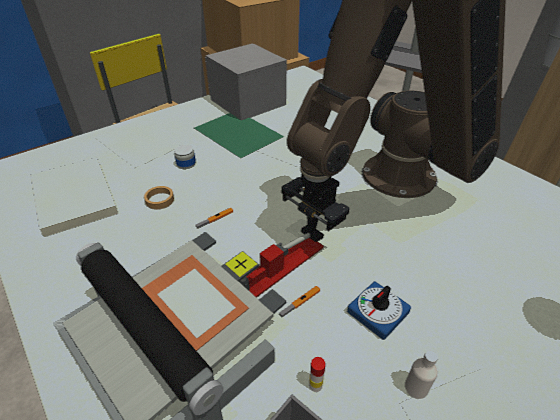

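```bash
python3 - <<'E'
from h import *
s=cv2.imread('pics/scene16.png');t=cv2.imread('pics/top16.png')
o=[]
for im,b in((t,(150,202,50,50)),(s,(354,283,50,50))):
    x,y,w,h=b; o.append(cv2.resize(im[y:y+h,x:x+w],(400,400),interpolation=cv2.INTER_CUBIC))
cv2.imwrite('pics/g17.png',np.hstack(o))
for z in(90,105,108): print(z,proj('scene',[702,87,z]))
E
```

```text
90 [241.572 268.507]
105 [241.169 264.312]
108 [241.087 263.463]
```

View pics/g17.png

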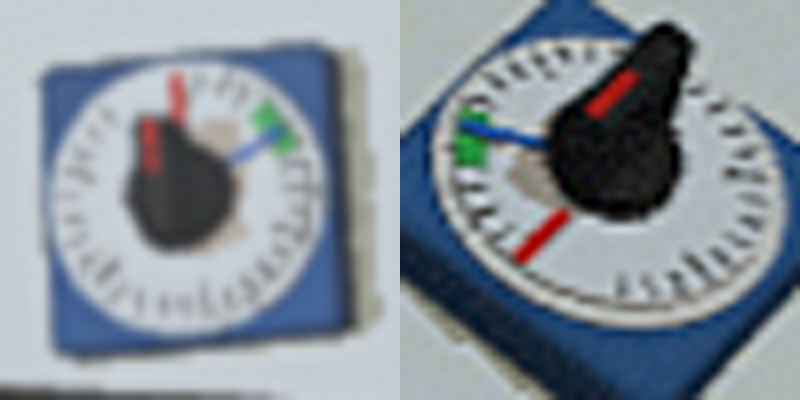

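The needle is in the green zone at full lift and the mark is where the needle rested. The cross at (241,263.6) matches an 18 mm rise. Handing in.

```bash
python3 - <<'E'
from cell import env
print(env.job_done()); s=env.state(); print(s['t'],s['eef_pos'],s['ft_force'])
E
```

```text
the job is handed in; nothing more can be done
None
the job is handed in; nothing more can be done
```

The job is done and handed in at about 24 s. I turned the dial's knob about 1.28 rad clockwise to zero it. Then I set the jack under the yellow lift point, pumped it once fully down and back up, and pushed it down again. The arm is holding it there with about 27 N.

**Last checks**
- **Lift:** the bed is up about 18 mm, as expected for the full stroke, and the needle is in the green zone.
- **Dial:** the red mark lies where the needle rested, within about 0.03 rad.
- **Jack:** the saddle sat within about 1.5 mm of the cross before pumping. The jack did not visibly shift during either push.
- **Other things on the table:** they look unmoved in the last pictures.

**What failed or disagreed**
- **Over-press:** at the bottom of the first pump the closed fingertips pressed the pad at the handle's stop with up to 86 N. That is below the 120 N wrist limit but more than I meant. The second push peaked at about 45 N before I eased it to the hold. I took the 40 N limit to cover only the arm and gripper body, not the fingers.
- **Gauge position:** the two cameras disagreed by about 7–8 mm on where the gauge stands. Feeling for the knob with the jaws agreed with the top camera.

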